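# Load the counter drop box

## Task

Put every small parcel that stands on edge on the counter into the grey drop box for collection: take the label roll off the lid and stand it on the counter, then press the box's lever down until it catches and holds the lid open by itself. Lower each parcel in, still on edge, until you feel it stand on the packing; nobody knows how full the box is and the contents are fragile, so do not let any drop. Then lift the lever out of its catch so that the lid shuts, stand the label roll back on the lid, and leave the big parcel where it is.

Things in the scene. Friction and masses are not known exactly. Their poses are not given: they have to be found in the camera images.
- drop_box: opaque grey steel drop box fixed on the counter: 160 mm deep (own x), 300 wide (own y), 180 high; walls 4 mm, inside 152 x 292. Origin: centre of its underside, on the counter. Own x points to its rear, z up. A gear case on its right side takes up own y -150 to -176, x -59 to +91 mm, to 172 mm height
- box_mouth (a point): centre of the open mouth of drop_box, 180 mm above the counter. Below it the box is part filled with level, firm corrugated packing that covers the whole inside; the packing's top is somewhere from 45 to 85 mm above the counter, not known beforehand and different in each start
- lever_pivot (a point): pivot of the hold-open lever on the gear case, at own (-20, -163, +100) mm of drop_box; its axis runs along the box's y. The lever points forward (box's -x) from here, 0.3 rad above level when up and 0.3 rad below when down
- lever_grip (a point): middle of the lever's black ribbed rubber grip, 125 mm from the pivot, in front of the box: 62 mm long (along the lever), 22 wide (along the box's y), 16 thick; the lever turns in the plane of the box's x and z. Its height over the counter is 137 mm with the lever up, 63 mm with it down
- box_lever (a joint): hold-open lever, geared to the lid, rad: 0 = up (a spring holds it there), 0.6 = down at its stop. Pressing takes 5 to 9 N at the grip; past 0.5 a sprung roller drops into a notch and holds it near 0.6. To free it lift the grip (under 5 N) back past 0.5: the spring takes it up and a damper closes the lid softly within 1.5 s
- box_lid (a joint): flat steel lid hinged on the rear top edge of the box, rad: 0 = shut, 1.83 = open, leaning back past upright and reaching 340 mm above the counter. Only the lever moves it (3.05 times the lever's angle)
- parcel_1: small taped brown parcel to load (not in every start), 43 mm thick, 111 mm long, 85 mm high as it stands on edge, 0.2 to 0.4 kg. Own x points up, own y along its length, own z through its thickness. Origin: middle of its plain large face, 42 mm above the counter; the parcel's middle is 22 mm from the origin along its own +z. Grip it from above across its thickness
- parcel_2: small taped brown parcel to load (not in every start), 41 mm thick, 121 mm long, 90 mm high as it stands on edge, 0.2 to 0.4 kg. Own x points up, own y along its length, own z through its thickness. Origin: middle of its plain large face, 45 mm above the counter; the parcel's middle is 20 mm from the origin along its own +z. Grip it from above across its thickness
- parcel_3: small taped brown parcel to load (not in every start), 43 mm thick, 111 mm long, 85 mm high as it stands on edge, 0.2 to 0.4 kg. Own x points up, own y along its length, own z through its thickness. Origin: middle of its plain large face, 42 mm above the counter; the parcel's middle is 22 mm from the origin along its own +z. Grip it from above across its thickness
- parcel_4: small taped brown parcel to load (not in every start), 41 mm thick, 121 mm long, 90 mm high as it stands on edge, 0.2 to 0.4 kg. Own x points up, own y along its length, own z through its thickness. Origin: middle of its plain large face, 45 mm above the counter; the parcel's middle is 20 mm from the origin along its own +z. Grip it from above across its thickness
- big_parcel: bystander: larger brown parcel, 110 x 151 x 59 mm, lying flat at the back; origin: centre of its underside
- labels: white roll of labels, a 62 mm wide cylinder 41 mm high, 0.16 kg, standing on the shut lid of the box (lid top 185 mm above the counter); origin: centre of its underside, own z up along its axis. Grip it from above across its diameter
There are look-alikes about, which are no part of the job. What is meant by the labels is not green, and is the smaller of those in its own colour.

How it is judged:
By the outcome, as a careful person would: the job done as asked, in the order asked, and still so for the second after the job is handed in, with the robot touching nothing.
Of parcel_1, parcel_2, parcel_3, parcel_4 only 2 to 3 are there at a start; the rules pass over those that are not, and their reading is None.
At some moment in a run one of labels may be knocked a few centimetres aside while the robot is not near it.
It also fails if it takes over 210 s, if anything falls off the work surface, if the arm or the gripper's body presses on something with over 40 N, if the wrist force passes 120 N, or if a joint passes its speed limit or range.

## Robot

A 7-joint arm with a two-finger parallel gripper is mounted at the origin on a cart in front of the work surface, level with it; the furniture and walls round the work are solid. World frame = base frame: x ahead of the robot, y to its left, z up, the work surface at z = 0. Lengths are in mm, angles in rad, forces in N, time in s.
With the tool pointing down it reaches from about 400 to 850 mm from the base axis. Payload 6.9 kg.
Tool frame: the origin (TCP) lies at the centre of the arm's flange, where the gripper is bolted on; the fingertips stand 173 mm ahead of it and the grasp point (between the pads) lies 155 mm ahead of it; z points along the fingers, y is the line along which they close (so a half turn about z gives the same grasp; the last joint's range is limited). The gripper opens to 85 mm and grips with 20 to 120 N. Pads are 22 mm wide; open, the fingers measure 114 mm over their backs; the gripper's body (76 mm by 85 mm) begins 54 mm behind the grasp point. The pads swing forward as they close: fully open they stand 13 mm farther back than shut.
Start: joints at [-1.121, 0.507, -0.238, 1.5, 0.126, 1.149, -0.155], TCP at [210.688, 588.412, 404.675] pointing down, gripper open.
Joint ranges: [-3.08, 3.08], [-0.24, 2.05], [-1.43, 1.35], [0, 2.5], [-1.52, 4.66], [0.17, 1.96], [-2.89, 2.89]. Speed limits (rad/s): [2.39, 2.39, 3.14, 3.14, 3.14, 3.14, 3.14].

## Interface

Orientations are given as a rotation vector (axis times angle).
In Python, from cell import bot gives the robot as it stands.
- The arm moves only by the tool step_arm, never from a script. Its argument "series" is a list that holds one entry, the list of rows, each a list of 7 numbers: the shift along the tool's x, y, z normalised to -1 to 1, where 1 is 400 mm, then the turn, a rotation vector about the tool's x, y, z normalised to -1 to 1, where 1 is 180 degrees, then the finger opening in mm, from 0 to 85.4. In form: [[[dx, dy, dz, ax, ay, az, fingers], ...]]. A call has exactly 5 rows; each row is the pose to reach, as a shift and turn from the pose commanded when the call began, along the tool's axes at that moment, turning the shorter way round; what a row does not reach only later rows make up. A row lasts 1/12 s, in which the tool goes at most 41.7 mm and 7.16 degrees, less where a joint would pass 70% of its speed; a pose out of reach is approached as far as the arm can. A call with a number of a shift or a turn outside -1 to 1 is refused whole. A call with a gripper value outside its range is refused whole. The fingers move at their own pace and stop on an object; the grip force is fixed at half the most. Time passes only in rows, so rows that repeat a pose let the fingers close, or fill a call up. It gives the time, the measured TCP pose, the force, the opening and the grip force at its end, in the units of the state.
- bot.observe(): the state, without advancing time (a new reading comes with each control period).
- bot.get_image(name): name is "side" or "top"; returns (picture, depth): 384x512x3 uint8, red, green, blue; 384x512 float32, mm along the optical axis (not along the pixel's ray), 0 where there is no reading.
- bot.get_calibration(name): a dict with "vfov" (degrees; the focal length in pixels is half the picture's height over the tangent of half this angle, whatever the lens; pixels are square), "cx", "cy" (the principal point, pixels), "k1" (the pictures are not rectified: a ray, as slopes to the right and down, at radius r is drawn at 1 + k1 r^2 times it, then the intrinsics apply), "world_to_cam" (4x4, takes a point from world to camera coordinates). Camera axes: x right, y down, z forward; pixel columns grow to the right and rows downward; lengths in mm; the calibration is good to about 2 mm. A picture is of the moment at which its call begins. get_calibration takes no time and is no camera call.
- bot.job_done(): hands the job in; it is judged then, once.
The state is a dict: "time": time; "joints": joint angles; "qd": joint speeds; "tau": joint torques, N m; "position": TCP position; "orientation": TCP orientation; "wrist_force": force on the tool from outside, world axes, zero at the start; "torque": the same for the moment, N m; "grip_width": opening from 0.0 (shut) to 1.0 (fully open); "finger_force": force on a finger pad.
Only numpy, scipy, OpenCV 4.12 (cv2) and the standard library are available. Lean on these libraries where they do the work, as an engineer would, in place of code of your own. Each camera call takes 0.05 s, during which the arm holds its last target. There are 200 camera calls.

## Working session

There is one attempt and no reset: what is moved stays moved. The work goes in short steps, Python scripts to look and compute and a tool call to move; the robot and the scene stay as the last step left them, time stands still between calls to the robot, and variables do not carry over. Pictures are saved under pics/ and viewed, at most 14 in all, crops included, and the job is handed in when it is done.

Besides the shell and the picture viewer there is one more tool, called after ">>>" by a JSON object that holds its "name" and its "arguments", one argument or row to a line. step_arm: Moves the arm, as the interface text tells. Scaled input: -1 to 1 covers 400 mm each way for a shift and 180 degrees each way for a turn. Its arguments: {"type":"object","properties":{"series":{"type":"array","items":{"type":"array","items":{"type":"array","items":{"type":"number"}}}}},"required":["series"]}

```bash
mkdir -p pics; ls
python3 - <<'E'
from cell import bot
import cv2,numpy as np
s=bot.observe();print(s)
for n in("side","top"):
    im,d=bot.get_image(n);np.savez(f'{n}0.npz',im=im,d=d)
    cv2.imwrite(f'pics/{n}0.png',im[:,:,::-1]);c=bot.get_calibration(n);print(n,c)
E
```

```text
pics
{'time': 0.0, 'joints': array([-1.12151615,  0.5083581 , -0.23751399,  1.50112356,  0.12569622,
        1.14889609, -0.15478732]), 'qd': array([ 0.00078302,  0.00010374, -0.00060055,  0.00061556, -0.00083537,
       -0.00019541,  0.00148453]), 'tau': array([-2.02830761e-04, -6.20606589e+01, -2.18627997e+00, -2.49648982e+01,
        1.27471687e-02,  1.22558477e-02, -6.91051559e-05]), 'position': array([210.66511517, 588.22845771, 403.81963105]), 'orientation': array([-5.37278196e-01, -3.09502752e+00,  2.78852568e-03]), 'wrist_force': array([ 0.72064405,  0.2256744 , -0.19500701]), 'torque': array([ 0.00014684,  0.05029695, -0.02613049]), 'finger_force': 0.0, 'grip_width': 1.0026533513418618}
side {'vfov': 55.83122056810885, 'cx': 256.76976453422776, 'cy': 193.18794812726776, 'k1': -0.11641514904268924, 'world_to_cam': array([[ 9.35712007e-01, -3.52669488e-01, -8.20194965e-03,
        -5.40680968e+02],
       [-1.68168492e-01, -4.25509379e-01, -8.89191277e-01,
         2.53382038e+02],
       [ 3.10100626e-01,  8.33406264e-01, -4.57462131e-01,
         9.49699568e+02],
       [ 0.00000000e+00,  0.00000000e+00,  0.00000000e+00,
         1.00000000e+00]])}
top {'vfov': 55.694337864476054, 'cx': 259.46693029578046, 'cy': 196.09802873709893, 'k1': 0.003943412000466995, 'world_to_cam': array([[ 1.42575288e-02, -9.99831184e-01, -1.15898882e-02,
         2.41121612e+01],
       [-9.87653285e-01, -1.22735269e-02, -1.56174096e-01,
         6.22175527e+02],
       [ 1.56005483e-01,  1.36734478e-02, -9.87661544e-01,
         1.14032544e+03],
       [ 0.00000000e+00,  0.00000000e+00,  0.00000000e+00,
         1.00000000e+00]])}
```

View pics/side0.png

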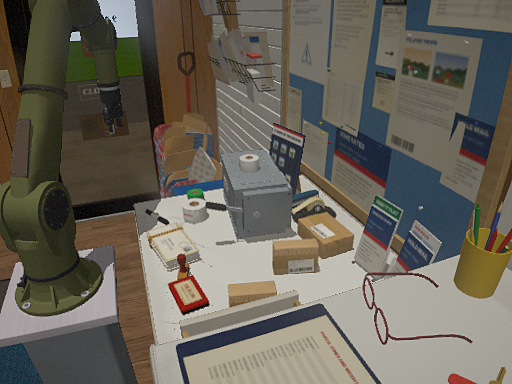

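View pics/top0.png

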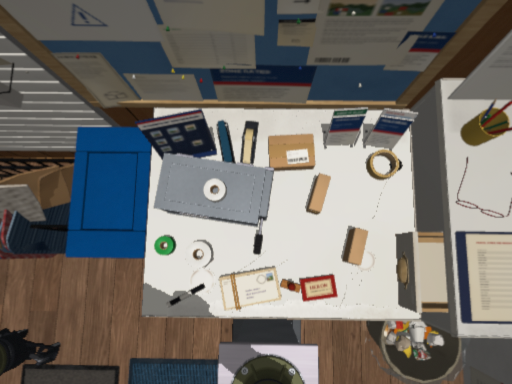

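The top view shows the grey box at (213,188) with a white roll on its lid at (214,189). Its black lever grip is at (258,240). Two small parcels stand at (319,194) and (356,246), and the big parcel is at (291,151). The look-alike rolls are a larger white one at (201,252), a green one at (165,245) and a tape ring at (383,165). The roll on the lid appears to be the smaller white one; I'll confirm that by size and in a crop.

```bash
cat > h.py <<'E'
import numpy as np,cv2
from cell import bot
def cal(n):
    c=bot.get_calibration(n);f=192/np.tan(np.radians(c['vfov']/2));return c,f
def rays(n,uv):
    c,f=cal(n);uv=np.asarray(uv,float).reshape(-1,2)
    d=(uv-[c['cx'],c['cy']])/f;s=d.copy()
    for _ in range(20): s=d/(1+c['k1']*(s**2).sum(1,keepdims=True))
    return np.c_[s,np.ones(len(s))]
def topts(n,uv,z):
    W=cal(n)[0]['world_to_cam'];p=rays(n,uv)*np.asarray(z).reshape(-1,1)
    return (p-W[:3,3])@W[:3,:3]
def plane(n,uv,h):
    W=cal(n)[0]['world_to_cam'];r=rays(n,uv)@W[:3,:3];o=-W[:3,:3].T@W[:3,3]
    return o+r*((h-o[2])/r[:,2:])
def cloud(n,d):
    v,u=np.mgrid[0:384,0:512];P=topts(n,np.c_[u.ravel(),v.ravel()],d.ravel()).reshape(384,512,3);P[d==0]=np.nan;return P
def proj(n,p):
    c,f=cal(n);W=c['world_to_cam'];q=W[:3,:3]@np.asarray(p,float)+W[:3,3];s=q[:2]/q[2]
    return s*(1+c['k1']*(s@s))*f+[c['cx'],c['cy']]
def grab(n,tag):
    im,d=bot.get_image(n);np.savez(f'{n}{tag}.npz',im=im,d=d);return im,d
def load(n,tag):
    a=np.load(f'{n}{tag}.npz');return a['im'],a['d']
def rects(P,m,zmin=None,minpx=60):
    k,l=cv2.connectedComponents(m.astype(np.uint8),connectivity=4)
    for i in range(1,k):
        q=P[l==i]
        if len(q)<minpx: continue
        r=cv2.minAreaRect(q[:,:2].astype(np.float32));v,u=np.nonzero(l==i)
        print(len(q),'uv',u.mean().round(),v.mean().round(),'c',np.round(r[0],1),'size',np.round(r[1],1),'ang',round(r[2],1),'z med',np.nanmedian(q[:,2]).round(1))
E
python3 - <<'E'
from h import *
im,d=load('top',0);P=cloud('top',d)
z=P[...,2];roi=np.zeros(z.shape,bool);roi[105:315,150:420]=1
for lo,hi in((177,195),(212,240),(70,105),(30,60),(110,165)):
    print('band',lo,hi);rects(P,roi&(z>lo)&(z<hi))
print('side 70..105')
im,d=load('side',0);Q=cloud('side',d);z2=Q[...,2]
for lo,hi in((70,105),(178,195),(215,235),(25,55)):
    print(lo);rects(Q,(z2>lo)&(z2<hi)&(Q[...,0]>150)&(Q[...,0]<800)&(abs(Q[...,1])<600))
a=cv2.resize(im[140:270,140:330],None,fx=3,fy=3);b=cv2.resize(load('top',0)[0][170:280,140:300],None,fx=3,fy=3)
b=cv2.resize(load('top',0)[0][165:280,145:300],(int(155*390/115),390))
cv2.imwrite('pics/crop0.png',cv2.resize(np.hstack([a,b]),None,fx=.72,fy=.72)[:,:,::-1])
E
```

```text
band 177 195
149 uv 349.0 115.0 c [ 848.9 -234.2] size [12.7 98.4] ang 2.1 z med 184.0
153 uv 397.0 117.0 c [ 843.8 -377. ] size [97.8 12. ] ang 80.9 z med 183.7
181 uv 178.0 129.0 c [799.9 276.3] size [  6.6 171.6] ang 12.2 z med 186.9
5483 uv 210.0 188.0 c [624.4 165.4] size [328.5 170.6] ang 82.1 z med 182.6
band 212 240
285 uv 177.0 122.0 c [806.7 272. ] size [  8.6 160.4] ang 12.2 z med 225.6
346 uv 214.0 190.0 c [611.  156.3] size [59.2 61.3] ang 89.6 z med 223.0
band 70 105
191 uv 343.0 133.0 c [ 827.  -235.1] size [ 13.8 107.1] ang 0.9 z med 88.5
195 uv 385.0 134.0 c [ 822.1 -371.8] size [104.5  12.8] ang 78.8 z med 88.3
87 uv 248.0 136.0 c [816.9  70.9] size [45.  23.1] ang 0.5 z med 75.7
301 uv 184.0 144.0 c [782.8 281.7] size [  9.3 189. ] ang 12.0 z med 88.7
493 uv 319.0 193.0 c [ 630.1 -158. ] size [ 40.1 120.1] ang 73.4 z med 89.2
512 uv 357.0 246.0 c [ 463.4 -273.7] size [ 42.1 109.9] ang 76.4 z med 84.3
98 uv 401.0 245.0 c [ 466.8 -406.2] size [ 5. 76.] ang 88.7 z med 87.5
97 uv 403.0 296.0 c [ 318.3 -406.3] size [71.8  4.7] ang 0.2 z med 88.0
band 30 60
804 uv 284.0 
[... 2148 characters left out ...]
1.3 232. ] ang 90.0 z med 225.5
12849 uv 271.0 342.0 c [ 415.3 -544.2] size [111.8 379. ] ang 89.9 z med 228.3
25
474 uv 194.0 204.0 c [437.2 274.6] size [195.2  77.5] ang 80.6 z med 41.8
65 uv 296.0 201.0 c [778.7 136.8] size [43.7 12.2] ang 18.3 z med 44.1
191 uv 302.0 211.0 c [766.2  72.1] size [66.4 48.2] ang 1.3 z med 36.4
336 uv 257.0 227.0 c [574.5  49.7] size [101.2 232.7] ang 38.9 z med 44.6
124 uv 305.0 231.0 c [718.7 -52.2] size [  4.9 103.7] ang 3.7 z med 42.1
1276 uv 172.0 242.0 c [322.9  60.3] size [112.1 190.8] ang 9.4 z med 36.6
224 uv 331.0 245.0 c [ 754.3 -142. ] size [37.7 84.3] ang 66.0 z med 40.8
415 uv 295.0 262.0 c [ 619.7 -173.7] size [ 38.6 127.1] ang 56.6 z med 40.3
```

View pics/crop0.png

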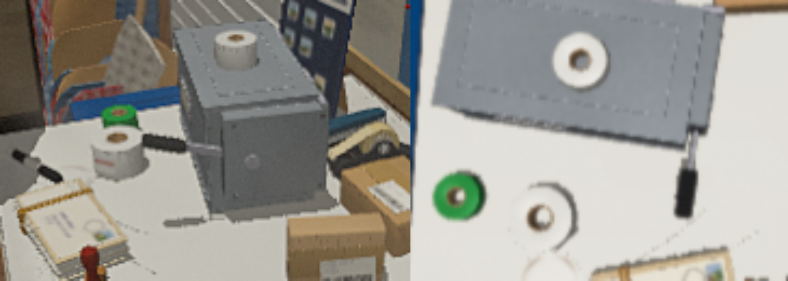

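In the crop, the roll on the lid measures about 60 mm across with its top at 224 mm. The white roll on the counter is about 80 mm, and the third is green. So the label roll is the white one on the lid, top px (214,190).

Measured so far:
- **Parcels:** two stand on edge, A at (630,-158) and B at (463,-274).
- **Box:** yaw is about -8°, centre about (626,178).

```bash
cat >> h.py <<'E'
from scipy.spatial.transform import Rotation as Ro
def plan(p,yaw=None):
    "shift/turn from the measured pose, in tool axes, normalised; yaw = closing line, deg"
    s=bot.observe();R=Ro.from_rotvec(s['orientation']).as_matrix()
    sh=R.T@(np.asarray(p,float)-s['position']);rv=np.zeros(3)
    y=np.degrees(np.arctan2(R[1,1],R[0,1]))
    if yaw is not None:
        dy=(yaw-y+90)%180-90;a=np.radians(y+dy)
        T=np.array([[-np.sin(a),np.cos(a),0],[np.cos(a),np.sin(a),0],[0,0,-1.]])
        rv=Ro.from_matrix(R.T@T).as_rotvec()
    print('plan',np.round(np.r_[sh/400,rv/np.pi],4),'dist',np.linalg.norm(sh).round(),'deg',np.degrees(np.linalg.norm(rv)).round(1),'yaw',y.round(1))
def st():
    s=bot.observe();print('t',round(s['time'],2),'p',s['position'].round(1),'F',s['wrist_force'].round(1),'w',round(s['grip_width'],2),'ff',round(s['finger_force'],1),'q',s['joints'].round(2))
C=np.array([626.2,178.3]);YAW=np.radians(-8.0)
def box(x,y):
    c,s=np.cos(YAW),np.sin(YAW);return C+[c*x-s*y,s*x+c*y]
E
python3 - <<'E'
from h import *
im,d=load('top',0);P=cloud('top',d)
print('odd',P[270,403].round(),P[262,403].round(),P[240,403].round())
print('grip',box(-139.4,-163),'mouth',box(0,0))
plan([611,155.5,450],82)
# lid edges check: extreme points in box frame, both views
for n in('top','side'):
    P=cloud(n,load(n,0)[1]);z=P[...,2];m=(z>176)&(z<192)&(abs(P[...,0]-626)<130)&(abs(P[...,1]-165)<190)
    q=P[m][:,:2]-C;c,s=np.cos(YAW),np.sin(YAW);b=np.c_[c*q[:,0]+s*q[:,1],-s*q[:,0]+c*q[:,1]]
    print(n,np.percentile(b,[.5,99.5],axis=0).round(1))
E
```

```text
odd [ 395. -393.  130.] [ 418. -398.  119.] [ 483. -407.  105.]
grip [465.47141576  36.28703507] mouth [626.2 178.3]
plan [-1.3069e+00 -6.8140e-01 -1.1410e-01 -5.0000e-04 -0.0000e+00 -6.5000e-02] dist 591.0 deg 11.7 yaw 70.3
top [[ -84.5 -155. ]
 [  83.   148.8]]
side [[ -86.2 -169.6]
 [  81.5  148.9]]
```

>>> {"name": "step_arm", "arguments": {
  "series": [
    [[0,0,-0.1,0,0,0,85],[-0.09,-0.045,-0.114,0,0,-0.015,85],[-0.18,-0.09,-0.114,0,0,-0.03,85],[-0.27,-0.135,-0.114,0,0,-0.05,85],[-0.36,-0.18,-0.114,0,0,-0.065,85]]
  ]
}}

```text
time: 0.52
position: [322.7, 470.7, 450.1]
orientation: [-0.213, -3.134, 0.001]
wrist_force: [1.2, -0.2, 0.2]
grip_width: 0.995
finger_force: 0.0
```

```bash
python3 -c "
from h import *
st();plan([611,155.5,450],82)"
```

```text
t 0.52 p [322.7 470.7 450.1] F [ 1.2 -0.2  0.2] w 0.99 ff 0.0 q [-0.83  0.39 -0.27  1.57  0.11  1.19  0.31]
plan [-8.206e-01 -6.833e-01  6.000e-04 -2.000e-04  0.000e+00  1.300e-03] dist 427.0 deg 0.2 yaw 82.2
```

>>> {"name": "step_arm", "arguments": {
  "series": [
    [[-0.077,-0.064,0,0,0,0,85],[-0.154,-0.128,0,0,0,0,85],[-0.231,-0.192,0,0,0,0,85],[-0.308,-0.256,0,0,0,0,85],[-0.385,-0.32,0,0,0,0,85]]
  ]
}}

```text
time: 0.93
position: [457.6, 322.1, 450.1]
orientation: [-0.219, -3.134, 0.001]
wrist_force: [1.4, -0.6, -0.7]
grip_width: 0.993
finger_force: 0.0
```

>>> {"name": "step_arm", "arguments": {
  "series": [
    [[-0.077,-0.064,0,0,0,0,85],[-0.154,-0.128,0,0,0,0,85],[-0.231,-0.192,0,0,0,0,85],[-0.308,-0.256,0,0,0,0,85],[-0.375,-0.31,0,0,0,0,85]]
  ]
}}

```text
time: 1.35
position: [589.4, 177.4, 449.9]
orientation: [-0.222, -3.133, 0.002]
wrist_force: [0.7, 0.0, -0.2]
grip_width: 0.991
finger_force: 0.0
```

>>> {"name": "step_arm", "arguments": {
  "series": [
    [[-0.03,-0.025,0,0,0,0,85],[-0.06,-0.053,0,0,0,0,85],[-0.06,-0.053,0,0,0,0,85],[-0.06,-0.053,0,0,0,0,85],[-0.06,-0.053,0,0,0,0,85]]
  ]
}}

```text
time: 1.77
position: [608.0, 157.4, 450.1]
orientation: [-0.216, -3.133, -0.001]
wrist_force: [-0.8, 0.2, -0.2]
grip_width: 0.994
finger_force: 0.0
```

Run:
```python
from h import *
st()
im,d=grab('side',1);P=cloud('side',d);z=P[...,2]
rects(P,(z>213)&(z<232)&(abs(P[...,0]-611)<70)&(abs(P[...,1]-155)<70),minpx=20)
plan([611,155.5,368])
```

```text
t 1.77 p [608.  157.4 450.1] F [-0.8  0.2 -0.2] w 0.99 ff 0.0 q [-0.19  0.48 -0.16  1.42  0.08  1.25  1.07]
166 uv 249.0 159.0 c [610.2 154.3] size [59.3 62.1] ang 13.1 z med 223.3
plan [-0.0088 -0.0045  0.2057  0.      0.      0.    ] dist 82.0 deg 0.0 yaw 82.1
```

>>> {"name": "step_arm", "arguments": {
  "series": [
    [[-0.008,-0.005,0.05,0,0,0,85],[-0.008,-0.005,0.1,0,0,0,85],[-0.008,-0.005,0.15,0,0,0,85],[-0.008,-0.005,0.19,0,0,0,85],[-0.008,-0.005,0.205,0,0,0,85]]
  ]
}}

```text
time: 2.23
position: [610.3, 154.9, 366.1]
orientation: [-0.215, -3.131, 0.001]
wrist_force: [-0.1, 0.2, -0.5]
grip_width: 0.994
finger_force: 0.0
```

>>> {"name": "step_arm", "arguments": {
  "series": [
    [[0,0,0,0,0,0,50],[0,0,0,0,0,0,50],[0,0,0,0,0,0,50],[0,0,0,0,0,0,50],[0,0,0,0,0,0,50]]
  ]
}}

```text
time: 2.65
position: [611.7, 154.1, 369.7]
orientation: [0.218, 3.132, 0.002]
wrist_force: [-1.7, 1.6, 5.1]
grip_width: 0.707
finger_force: 64.8
```

>>> {"name": "step_arm", "arguments": {
  "series": [
    [[0,0,0,0,0,0,50],[0,0,0,0,0,0,50],[0,0,0,0,0,0,50],[0,0,0,0,0,0,50],[0,0,0,0,0,0,50]]
  ]
}}

```text
time: 3.07
position: [611.8, 154.1, 369.7]
orientation: [0.218, 3.132, 0.002]
wrist_force: [-1.8, 2.0, 6.5]
grip_width: 0.704
finger_force: 64.9
```

>>> {"name": "step_arm", "arguments": {
  "series": [
    [[0,0,-0.03,0,0,0,50],[0,0,-0.08,0,0,0,50],[0,0,-0.15,0,0,0,50],[0,0,-0.15,0,0,0,50],[0,0,-0.15,0,0,0,50]]
  ]
}}

```text
time: 3.48
position: [611.9, 153.3, 429.9]
orientation: [0.22, 3.131, 0.001]
wrist_force: [0.6, 0.8, -2.1]
grip_width: 0.707
finger_force: 65.1
```

```bash
python3 -c "
from h import *
st();plan([500,-100,425]);plan([500,-100,260])"
```

```text
t 3.48 p [611.9 153.3 429.9] F [ 0.6  0.8 -2.1] w 0.71 ff 65.1 q [-0.19  0.49 -0.16  1.44  0.08  1.21  1.07]
plan [ 0.1887 -0.6661  0.011   0.      0.      0.    ] dist 277.0 deg 0.0 yaw 82.0
plan [ 0.19   -0.6665  0.4235  0.      0.      0.    ] dist 325.0 deg 0.0 yaw 82.0
```

>>> {"name": "step_arm", "arguments": {
  "series": [
    [[0.026,-0.095,0,0,0,0,50],[0.053,-0.19,0,0,0,0,50],[0.08,-0.285,0,0,0,0,50],[0.107,-0.38,0,0,0,0,50],[0.134,-0.475,0,0,0,0,50]]
  ]
}}

```text
time: 3.9
position: [530.7, -28.9, 427.1]
orientation: [-0.219, -3.132, 0.001]
wrist_force: [0.5, -0.8, -1.5]
grip_width: 0.707
finger_force: 65.3
```

>>> {"name": "step_arm", "arguments": {
  "series": [
    [[0.02,-0.07,0.05,0,0,0,50],[0.04,-0.14,0.1,0,0,0,50],[0.055,-0.19,0.18,0,0,0,50],[0.055,-0.19,0.28,0,0,0,50],[0.055,-0.19,0.37,0,0,0,50]]
  ]
}}

```text
time: 4.32
position: [498.2, -101.4, 278.4]
orientation: [-0.225, -3.133, 0.001]
wrist_force: [0.1, 0.2, -3.1]
grip_width: 0.704
finger_force: 65.3
```

>>> {"name": "step_arm", "arguments": {
  "series": [
    [[0,0,0.08,0,0,0,50],[0,0,0.15,0,0,0,50],[0,0,0.2,0,0,0,50],[0,0,0.225,0,0,0,50],[0,0,0.225,0,0,0,50]]
  ]
}}

```text
time: 4.73
position: [499.3, -99.4, 188.2]
orientation: [-0.219, -3.131, -0.0]
wrist_force: [-0.3, -0.4, -0.8]
grip_width: 0.705
finger_force: 65.4
```

>>> {"name": "step_arm", "arguments": {
  "series": [
    [[0,0,0.004,0,0,0,50],[0,0,0.008,0,0,0,50],[0,0,0.01,0,0,0,50],[0,0,0.01,0,0,0,50],[0,0,0.01,0,0,0,50]]
  ]
}}

```text
time: 5.15
position: [499.9, -99.5, 187.0]
orientation: [0.219, 3.133, -0.0]
wrist_force: [0.4, -1.2, -1.3]
grip_width: 0.71
finger_force: 65.4
```

>>> {"name": "step_arm", "arguments": {
  "series": [
    [[0,0,0.003,0,0,0,50],[0,0,0.005,0,0,0,50],[0,0,0.005,0,0,0,50],[0,0,0.005,0,0,0,50],[0,0,0.005,0,0,0,50]]
  ]
}}

```text
time: 5.57
position: [500.3, -99.5, 186.2]
orientation: [0.219, 3.131, -0.001]
wrist_force: [-2.1, 0.4, 17.7]
grip_width: 0.706
finger_force: 67.5
```

>>> {"name": "step_arm", "arguments": {
  "series": [
    [[0,0,0.002,0,0,0,50],[0,0,0.003,0,0,0,50],[0,0,0.003,0,0,0,50],[0,0,0.003,0,0,0,50],[0,0,0.003,0,0,0,50]]
  ]
}}

```text
time: 5.98
position: [500.2, -99.5, 186.1]
orientation: [0.219, 3.13, -0.001]
wrist_force: [-5.6, 0.6, 31.9]
grip_width: 0.704
finger_force: 69.0
```

>>> {"name": "step_arm", "arguments": {
  "series": [
    [[0,0,-0.005,0,0,0,50],[0,0,-0.005,0,0,0,85],[0,0,-0.005,0,0,0,85],[0,0,-0.005,0,0,0,85],[0,0,-0.005,0,0,0,85]]
  ]
}}

```text
time: 6.4
position: [499.8, -99.4, 184.9]
orientation: [-0.219, -3.134, -0.0]
wrist_force: [0.2, -0.5, 0.4]
grip_width: 0.991
finger_force: 0.0
```

>>> {"name": "step_arm", "arguments": {
  "series": [
    [[0,0,-0.02,0,0,0,85],[0,0,-0.1,0,0,0,85],[0,0,-0.2,0,0,0,85],[0,0,-0.3,0,0,0,85],[0,0,-0.4,0,0,0,85]]
  ]
}}

```text
time: 6.82
position: [499.3, -99.3, 347.2]
orientation: [-0.219, -3.133, -0.0]
wrist_force: [1.7, -0.8, 0.2]
grip_width: 0.997
finger_force: 0.0
```

Run:
```python
from h import *
st()
for n in('top','side'):
    im,d=grab(n,2);P=cloud(n,d);z=P[...,2];x,y=P[...,0],P[...,1]
    print(n,'labels');rects(P,(z>28)&(z<50)&(x>400)&(x<600)&(y<-30)&(y>-180),minpx=20)
    print(n,'grip');m=(z>118)&(z<160)&(x>420)&(x<530)&(y>0)&(y<70)&(im.max(2)<75);rects(P,m,minpx=15)
    q=P[m]; print(np.percentile(q,[2,50,98],axis=0).round(1))
plan([*box(-139.4,-163),350],82)
```

```text
t 6.82 p [499.3 -99.3 347.2] F [ 1.7 -0.8  0.2] w 1.0 ff 0.0 q [ 0.23  0.39 -0.12  1.89  0.06  0.87  1.52]
top labels
47 uv 295.0 239.0 c [484.3 -82.7] size [26.  22.4] ang 1.5 z med 39.7
top grip
119 uv 257.0 243.0 c [465.5  35.1] size [18.9 56.3] ang 83.1 z med 144.1
[[438.6  24.8 134.8]
 [466.6  35.8 144.1]
 [490.8  44.8 153.4]]
side labels
316 uv 243.0 258.0 c [ 499.3 -100.7] size [62.1 61.1] ang 45.4 z med 40.7
90 uv 280.0 264.0 c [ 581.9 -164. ] size [ 9.3 35.7] ang 63.0 z med 39.2
side grip
117 uv 215.0 206.0 c [462.3  30.7] size [22.1 55.6] ang 78.7 z med 142.6
[[434.2  19.7 130. ]
 [461.5  27.2 142.6]
 [488.6  40.5 153.2]]
plan [ 1.358e-01  3.240e-01  2.400e-03 -1.000e-04  3.500e-03 -1.000e-04] dist 141.0 deg 0.6 yaw 82.0
```

>>> {"name": "step_arm", "arguments": {
  "series": [
    [[0.035,0.08,0,0,0.003,0,60],[0.07,0.16,0,0,0.003,0,60],[0.1,0.24,0,0,0.003,0,60],[0.135,0.323,0,0,0.003,0,60],[0.135,0.323,0,0,0.003,0,60]]
  ]
}}

```text
time: 7.33
position: [462.4, 42.7, 345.4]
orientation: [-0.205, -3.124, -0.006]
wrist_force: [0.5, 1.0, 0.2]
grip_width: 0.7
finger_force: 0.0
```

>>> {"name": "step_arm", "arguments": {
  "series": [
    [[0,0,0.04,0,0,0,60],[0,0,0.08,0,0,0,60],[0,0,0.12,0,0,0,60],[0,0,0.138,0,0,0,60],[0,0,0.138,0,0,0,60]]
  ]
}}

```text
time: 7.75
position: [463.2, 35.9, 288.6]
orientation: [-0.218, -3.121, -0.0]
wrist_force: [-0.9, -0.6, 0.1]
grip_width: 0.702
finger_force: 0.0
```

>>> {"name": "step_arm", "arguments": {
  "series": [
    [[0,0,0,0,0,0,10],[0,0,0,0,0,0,10],[0,0,0,0,0,0,10],[0,0,0,0,0,0,10],[0,0,0,0,0,0,10]]
  ]
}}

```text
time: 8.17
position: [463.9, 35.6, 290.6]
orientation: [-0.22, -3.126, -0.0]
wrist_force: [-0.3, -2.6, 4.1]
grip_width: 0.249
finger_force: 60.1
```

>>> {"name": "step_arm", "arguments": {
  "series": [
    [[0,0,0,0,0,0,10],[0,0,0,0,0,0,10],[0,0,0,0,0,0,10],[0,0,0,0,0,0,10],[0,0,0,0,0,0,10]]
  ]
}}

```text
time: 8.58
position: [463.9, 35.6, 290.4]
orientation: [-0.219, -3.125, -0.0]
wrist_force: [-1.3, -3.7, 6.1]
grip_width: 0.249
finger_force: 60.2
```

>>> {"name": "step_arm", "arguments": {
  "series": [
    [[0.006,0,0.025,0,0,0,10],[0.01,0,0.05,0,0,0,10],[0.013,0,0.08,0,0,0,10],[0.013,0,0.11,0,0,0,10],[0.01,0,0.14,0,0,0,10]]
  ]
}}

```text
time: 9.0
position: [459.5, 36.2, 234.7]
orientation: [-0.22, -3.127, -0.0]
wrist_force: [-1.0, -5.4, 10.4]
grip_width: 0.249
finger_force: 65.6
```

>>> {"name": "step_arm", "arguments": {
  "series": [
    [[-0.004,0,0.015,0,0,0,10],[-0.008,0,0.03,0,0,0,10],[-0.01,0,0.045,0,0,0,10],[-0.01,0,0.045,0,0,0,10],[-0.01,0,0.045,0,0,0,10]]
  ]
}}

```text
time: 9.42
position: [463.7, 35.6, 215.9]
orientation: [-0.22, -3.126, -0.0]
wrist_force: [1.5, -4.8, 0.0]
grip_width: 0.247
finger_force: 66.2
```

>>> {"name": "step_arm", "arguments": {
  "series": [
    [[0,0,0.004,0,0,0,10],[0,0,0.004,0,0,0,10],[0,0,0,0,0,0,60],[0,0,0,0,0,0,60],[0,0,0,0,0,0,60]]
  ]
}}

```text
time: 9.83
position: [462.9, 36.7, 216.1]
orientation: [-0.218, -3.124, -0.002]
wrist_force: [0.2, 1.0, -0.2]
grip_width: 0.666
finger_force: 0.0
```

>>> {"name": "step_arm", "arguments": {
  "series": [
    [[0,0,-0.05,0,0,0,85],[0,0,-0.15,0,0,0,85],[0,0,-0.25,0,0,0,85],[0,0,-0.35,0,0,0,85],[0,0,-0.45,0,0,0,85]]
  ]
}}

```text
time: 10.25
position: [464.0, 36.5, 397.9]
orientation: [-0.217, -3.124, -0.002]
wrist_force: [0.7, 0.1, -0.3]
grip_width: 0.996
finger_force: 0.0
```

>>> {"name": "step_arm", "arguments": {
  "series": [
    [[0.0,-0.1,-0.04,0,0,0,85],[0,-0.2,-0.04,0,0,0,85],[0,-0.3,-0.04,0,0,0,85],[0,-0.4,-0.04,0,0,0,85],[0,-0.5,-0.04,0,0,0,85]]
  ]
}}

```text
time: 10.67
position: [436.3, -163.2, 412.3]
orientation: [-0.216, -3.125, -0.001]
wrist_force: [1.5, 0.2, -0.7]
grip_width: 0.997
finger_force: 0.0
```

Run:
```python
from h import *
st()
im,d=grab('top',3);im2,d2=grab('side',3)
cv2.imwrite('pics/both3.png',np.hstack([cv2.resize(im[90:300,140:420],None,fx=1.5,fy=1.5),cv2.resize(im2[110:320,130:380],None,fx=1.5,fy=1.5)])[:,:,::-1])
P=cloud('top',d)
q=P-np.r_[C,0];c,s=np.cos(YAW),np.sin(YAW);bx=c*q[...,0]+s*q[...,1];by=-s*q[...,0]+c*q[...,1];z=P[...,2]
m=(bx>-60)&(bx<60)&(abs(by)<140)&(z<175)
print('packing',np.nanpercentile(z[m],[5,25,50,75,95]).round(1),m.sum())
m2=(abs(bx)<70)&(abs(by)<140)&(z<100)
if m2.sum(): print(bx[m2].min(),bx[m2].max(),by[m2].min(),by[m2].max())
for n,dd in(('top',d),('side',d2)):
    P=cloud(n,dd);z=P[...,2]
    rects(P,(z>72)&(z<100)&(P[...,1]<-100)&(P[...,1]>-350)&(P[...,0]<720),minpx=100)
```

```text
t 10.67 p [ 436.3 -163.2  412.3] F [ 1.5  0.2 -0.7] w 1.0 ff 0.0 q [ 0.35  0.25 -0.05  1.88  0.02  1.01  1.72]
packing [65.3 67.4 68.9 70.4 72.7] 3162
-69.17975948185472 69.94306251044486 -139.997098277486 139.8731078999819
490 uv 319.0 193.0 c [ 630.1 -158. ] size [ 39.9 120.6] ang 73.3 z med 89.2
602 uv 295.0 246.0 c [ 628.6 -160.1] size [ 42.3 120.5] ang 75.0 z med 89.0
758 uv 252.0 290.0 c [ 462.8 -275.8] size [ 44.2 108.6] ang 76.8 z med 84.7
```

View pics/both3.png

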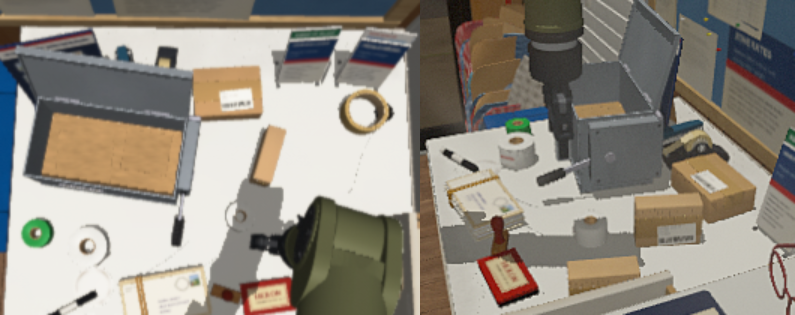

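The lid is held open at top crop (110,80) with the lever down at (178,225). The packing is visible at about 70 mm, and the label roll stands on the counter at side crop (590,230). Next is parcel B.

```bash
python3 -c "
from h import *
plan([463,-275,400],76.5)"
```

```text
plan [-0.1086 -0.2541  0.0294 -0.001  -0.0031  0.0276] dist 111.0 deg 5.0 yaw 81.5
```

>>> {"name": "step_arm", "arguments": {
  "series": [
    [[-0.035,-0.085,0.01,0,-0.001,0.01,80],[-0.07,-0.17,0.02,0,-0.002,0.02,80],[-0.109,-0.254,0.029,-0.001,-0.003,0.0275,80],[-0.109,-0.254,0.029,-0.001,-0.003,0.0275,80],[-0.109,-0.254,0.029,-0.001,-0.003,0.0275,80]]
  ]
}}

```text
time: 11.18
position: [466.1, -269.8, 398.9]
orientation: [-0.358, -3.12, -0.005]
wrist_force: [-0.7, -0.2, -0.6]
grip_width: 0.936
finger_force: 0.0
```

```bash
python3 -c "
from h import *
st();plan([463,-275,218],76.5)"
```

```text
t 11.18 p [ 466.1 -269.8  398.9] F [-0.7 -0.2 -0.6] w 0.94 ff 0.0 q [ 0.48  0.37  0.    1.74 -0.    1.03  1.82]
plan [ 0.0038 -0.0158  0.4523  0.001  -0.0005  0.0022] dist 181.0 deg 0.5 yaw 76.9
```

>>> {"name": "step_arm", "arguments": {
  "series": [
    [[0,0,0.06,0,0,0.002,80],[0,0,0.16,0,0,0.002,80],[0,0,0.26,0,0,0.002,80],[0,0,0.34,0,0,0.002,80],[0,0,0.38,0,0,0.002,80]]
  ]
}}

```text
time: 11.6
position: [465.2, -265.5, 244.5]
orientation: [-0.36, -3.116, -0.009]
wrist_force: [-0.1, 0.9, -0.1]
grip_width: 0.938
finger_force: 0.0
```

Run:
```python
from h import *
st();plan([463,-275,218],76.5)
im,d=grab('side',4);P=cloud('side',d);z=P[...,2]
rects(P,(z>72)&(z<100)&(P[...,1]<-200)&(P[...,1]>-350)&(P[...,0]<620),minpx=20)
```

```text
t 11.6 p [ 465.2 -265.5  244.5] F [-0.1  0.9 -0.1] w 0.94 ff 0.0 q [ 0.48  0.56 -0.01  1.94 -0.    0.66  1.82]
plan [-0.0004 -0.0247  0.0662  0.0017 -0.0016  0.0019] dist 28.0 deg 0.5 yaw 76.8
612 uv 252.0 291.0 c [ 459.8 -287.7] size [ 66.1 108.2] ang 76.1 z med 84.7
```

>>> {"name": "step_arm", "arguments": {
  "series": [
    [[0,-0.024,0,0.0015,-0.0015,0.002,80],[0,-0.024,0.02,0.0015,-0.0015,0.002,80],[0,-0.024,0.05,0.0015,-0.0015,0.002,80],[0,-0.024,0.066,0.0015,-0.0015,0.002,80],[0,-0.024,0.066,0.0015,-0.0015,0.002,80]]
  ]
}}

```text
time: 12.07
position: [463.8, -277.6, 221.4]
orientation: [0.374, 3.115, -0.004]
wrist_force: [-0.1, -0.1, 0.6]
grip_width: 0.936
finger_force: 0.0
```

```bash
python3 -c "
from h import *
st();plan([463,-275,218],76.5)"
```

```text
t 12.07 p [ 463.8 -277.6  221.4] F [-0.1 -0.1  0.6] w 0.94 ff 0.0 q [ 0.49  0.59 -0.    1.95  0.    0.59  1.82]
plan [ 0.0036  0.0057  0.0086 -0.0006  0.0015 -0.001 ] dist 4.0 deg 0.3 yaw 76.3
```

>>> {"name": "step_arm", "arguments": {
  "series": [
    [[0,0.002,0,0,0,0,60],[0,0.002,0,0,0,0,30],[0,0.002,0,0,0,0,30],[0,0.002,0,0,0,0,30],[0,0.002,0,0,0,0,30]]
  ]
}}

```text
time: 12.48
position: [464.4, -276.7, 222.3]
orientation: [0.373, 3.114, -0.004]
wrist_force: [-0.4, 2.1, 7.4]
grip_width: 0.486
finger_force: 61.0
```

>>> {"name": "step_arm", "arguments": {
  "series": [
    [[0,0,0,0,0,0,30],[0,0,0,0,0,0,30],[0,0,0,0,0,0,30],[0,0,0,0,0,0,30],[0,0,0,0,0,0,30]]
  ]
}}

```text
time: 12.9
position: [464.4, -276.7, 222.3]
orientation: [0.373, 3.114, -0.004]
wrist_force: [0.0, 2.0, 6.0]
grip_width: 0.49
finger_force: 61.0
```

>>> {"name": "step_arm", "arguments": {
  "series": [
    [[0,0,-0.02,0,0,0,30],[0,0,-0.1,0,0,0,30],[0,0,-0.2,0,0,0,30],[0,0,-0.3,0,0,0,30],[0,0,-0.4,0,0,0,30]]
  ]
}}

```text
time: 13.32
position: [462.8, -276.2, 383.5]
orientation: [0.374, 3.116, -0.004]
wrist_force: [1.8, -1.0, -2.7]
grip_width: 0.485
finger_force: 61.0
```

>>> {"name": "step_arm", "arguments": {
  "series": [
    [[0,0,-0.09,0,0,0,30],[0,0,-0.12,0,0,0,30],[0,0,-0.12,0,0,0,30],[0,0,-0.12,0,0,0,30],[0,0,-0.12,0,0,0,30]]
  ]
}}

```text
time: 13.73
position: [462.7, -276.0, 427.9]
orientation: [0.374, 3.118, -0.002]
wrist_force: [0.1, 0.5, -2.8]
grip_width: 0.488
finger_force: 61.1
```

```bash
python3 -c "
from h import *
st();print(box(0,-65),box(0,65));plan([*box(0,65),430],82);plan([*box(0,-65),430],82)"
```

```text
t 13.73 p [ 462.7 -276.   427.9] F [ 0.1  0.5 -2.8] w 0.49 ff 61.1 q [ 0.49  0.35  0.01  1.69 -0.    1.1   1.83]
[617.15374844 113.93257553] [635.24625156 242.66742447]
plan [-1.1270e-01  1.3618e+00 -6.8000e-03 -4.0000e-04  6.0000e-04 -3.1500e-02] dist 547.0 deg 5.7 yaw 76.3
plan [-1.4480e-01  1.0384e+00 -6.3000e-03 -4.0000e-04  6.0000e-04 -3.1500e-02] dist 419.0 deg 5.7 yaw 76.3
```

>>> {"name": "step_arm", "arguments": {
  "series": [
    [[-0.008,0.07,-0.02,0,0,-0.01,30],[-0.016,0.16,-0.03,0,0,-0.02,30],[-0.024,0.26,-0.03,0,0,-0.0315,30],[-0.032,0.36,-0.03,0,0,-0.0315,30],[-0.04,0.46,-0.03,0,0,-0.0315,30]]
  ]
}}

```text
time: 14.15
position: [522.1, -99.6, 439.1]
orientation: [0.22, 3.133, -0.004]
wrist_force: [1.1, 0.1, -2.8]
grip_width: 0.487
finger_force: 61.2
```

```bash
python3 -c "
from h import *
st();plan([*box(0,65),440],82)"
```

```text
t 14.15 p [522.1 -99.6 439.1] F [ 1.1  0.1 -2.8] w 0.49 ff 61.2 q [ 0.2   0.33 -0.08  1.69  0.03  1.12  1.54]
plan [-1.605e-01  8.867e-01 -4.200e-03 -7.000e-04  2.000e-04 -2.000e-04] dist 360.0 deg 0.1 yaw 82.0
```

>>> {"name": "step_arm", "arguments": {
  "series": [
    [[-0.018,0.1,0,0,0,0,30],[-0.036,0.2,0,0,0,0,30],[-0.054,0.3,0,0,0,0,30],[-0.072,0.4,0,0,0,0,30],[-0.09,0.5,0,0,0,0,30]]
  ]
}}

```text
time: 14.57
position: [585.8, 93.7, 438.4]
orientation: [0.219, 3.134, -0.006]
wrist_force: [0.9, 0.3, -1.0]
grip_width: 0.484
finger_force: 61.2
```

>>> {"name": "step_arm", "arguments": {
  "series": [
    [[-0.018,0.09,0,0,0,0,30],[-0.035,0.18,0,0,0,0,30],[-0.05,0.27,0,0,0,0,30],[-0.06,0.34,0,0,0,0,30],[-0.07,0.375,0,0,0,0,30]]
  ]
}}

```text
time: 14.98
position: [633.8, 241.7, 437.0]
orientation: [-0.211, -3.133, 0.003]
wrist_force: [-0.8, 0.8, -2.6]
grip_width: 0.49
finger_force: 61.1
```

>>> {"name": "step_arm", "arguments": {
  "series": [
    [[0,0,0,0,0,0,30],[0,0,0,0,0,0,30],[0,0,0,0,0,0,30],[0,0,0,0,0,0,30],[0,0,0,0,0,0,30]]
  ]
}}

```text
time: 15.4
position: [634.4, 235.0, 440.5]
orientation: [0.222, 3.13, -0.006]
wrist_force: [-0.5, -0.2, -1.7]
grip_width: 0.488
finger_force: 61.1
```

Run:
```python
from h import *
st();plan([*box(0,65),310],82)
im,d=grab('top',5);grab('side',5)
P=cloud('side',load('side',5)[1]);z=P[...,2];m=(z>196)&(z<330)&(P[...,0]>540)&(P[...,0]<720)&(P[...,1]>150)&(P[...,1]<330)
im2=load('side',5)[0];cv2.imwrite('pics/b5.png',np.hstack([cv2.resize(im[120:280,130:330],None,fx=2,fy=2),cv2.resize(im2[80:240,150:340],None,fx=2,fy=2)])[:,:,::-1])
```

```text
t 15.4 p [634.4 235.  440.5] F [-0.5 -0.2 -1.7] w 0.49 ff 61.1 q [-0.32  0.57 -0.14  1.29  0.08  1.29  0.97]
plan [ 0.002   0.0204  0.3261 -0.0011  0.0013 -0.0006] dist 131.0 deg 0.3 yaw 81.9
```

View pics/b5.png

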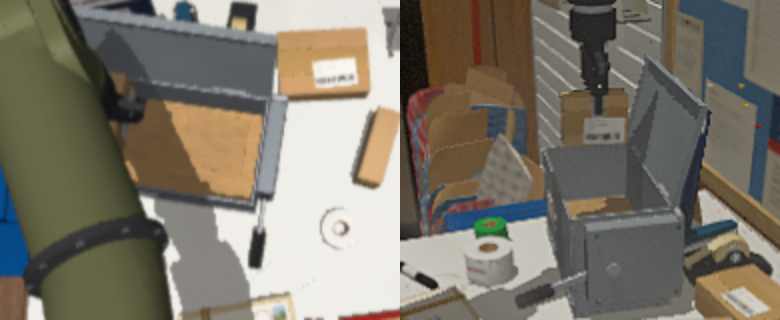

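The parcel hangs level over the open mouth at side crop (595,115), in line with the box. I'm lowering it.

>>> {"name": "step_arm", "arguments": {
  "series": [
    [[0.002,0.01,0.06,0,0,0,30],[0.002,0.01,0.14,0,0,0,30],[0.002,0.01,0.22,0,0,0,30],[0.002,0.01,0.29,0,0,0,30],[0.002,0.01,0.32,0,0,0,30]]
  ]
}}

```text
time: 15.92
position: [633.6, 239.2, 308.7]
orientation: [-0.22, -3.133, 0.008]
wrist_force: [-1.2, -0.7, -1.7]
grip_width: 0.486
finger_force: 61.1
```

>>> {"name": "step_arm", "arguments": {
  "series": [
    [[0,0,0.005,0,0,0,30],[0,0,0.01,0,0,0,30],[0,0,0.01,0,0,0,30],[0,0,0.01,0,0,0,30],[0,0,0.01,0,0,0,30]]
  ]
}}

```text
time: 16.33
position: [635.0, 240.3, 310.4]
orientation: [0.219, 3.127, -0.002]
wrist_force: [-0.0, 0.2, -1.5]
grip_width: 0.483
finger_force: 61.1
```

>>> {"name": "step_arm", "arguments": {
  "series": [
    [[0,0,0.005,0,0,0,30],[0,0,0.01,0,0,0,30],[0,0,0.01,0,0,0,30],[0,0,0.01,0,0,0,30],[0,0,0.01,0,0,0,30]]
  ]
}}

```text
time: 16.75
position: [634.6, 240.1, 304.5]
orientation: [0.219, 3.13, -0.004]
wrist_force: [0.3, -0.9, -2.5]
grip_width: 0.485
finger_force: 61.1
```

>>> {"name": "step_arm", "arguments": {
  "series": [
    [[0,0,0.005,0,0,0,30],[0,0,0.01,0,0,0,30],[0,0,0.015,0,0,0,30],[0,0,0.015,0,0,0,30],[0,0,0.015,0,0,0,30]]
  ]
}}

```text
time: 17.17
position: [634.6, 240.1, 298.3]
orientation: [0.219, 3.13, -0.005]
wrist_force: [0.2, 0.6, -1.9]
grip_width: 0.485
finger_force: 61.1
```

>>> {"name": "step_arm", "arguments": {
  "series": [
    [[0,0,0.003,0,0,0,30],[0,0,0.005,0,0,0,30],[0,0,0.005,0,0,0,30],[0,0,0.005,0,0,0,30],[0,0,0.005,0,0,0,30]]
  ]
}}

```text
time: 17.58
position: [634.7, 240.1, 296.6]
orientation: [0.219, 3.13, -0.004]
wrist_force: [-0.2, 0.3, -2.4]
grip_width: 0.491
finger_force: 61.1
```

>>> {"name": "step_arm", "arguments": {
  "series": [
    [[0,0,0.003,0,0,0,30],[0,0,0.005,0,0,0,30],[0,0,0.005,0,0,0,30],[0,0,0.005,0,0,0,30],[0,0,0.005,0,0,0,30]]
  ]
}}

```text
time: 18.0
position: [634.7, 240.1, 294.6]
orientation: [0.219, 3.13, -0.004]
wrist_force: [-1.2, 0.1, -1.6]
grip_width: 0.487
finger_force: 61.1
```

>>> {"name": "step_arm", "arguments": {
  "series": [
    [[0,0,0.0025,0,0,0,30],[0,0,0.004,0,0,0,30],[0,0,0.004,0,0,0,30],[0,0,0.004,0,0,0,30],[0,0,0.004,0,0,0,30]]
  ]
}}

```text
time: 18.42
position: [634.7, 240.1, 293.0]
orientation: [0.219, 3.13, -0.004]
wrist_force: [-0.1, 0.5, -1.5]
grip_width: 0.489
finger_force: 61.1
```

>>> {"name": "step_arm", "arguments": {
  "series": [
    [[0,0,0.0025,0,0,0,30],[0,0,0.004,0,0,0,30],[0,0,0.004,0,0,0,30],[0,0,0.004,0,0,0,30],[0,0,0.004,0,0,0,30]]
  ]
}}

```text
time: 18.83
position: [634.7, 240.2, 291.8]
orientation: [0.219, 3.129, -0.004]
wrist_force: [-1.7, -1.4, 2.4]
grip_width: 0.479
finger_force: 61.0
```

>>> {"name": "step_arm", "arguments": {
  "series": [
    [[0,0,0.001,0,0,0,30],[0,0,0.0025,0,0,0,30],[0,0,0.0025,0,0,0,30],[0,0,0.0025,0,0,0,30],[0,0,0.0025,0,0,0,30]]
  ]
}}

```text
time: 19.25
position: [634.6, 240.2, 291.7]
orientation: [0.219, 3.129, -0.004]
wrist_force: [-4.6, -0.1, 9.3]
grip_width: 0.485
finger_force: 60.5
```

Contact is clear: the parcel stands on the packing at about 70 mm. Releasing it.

>>> {"name": "step_arm", "arguments": {
  "series": [
    [[0,0,-0.0015,0,0,0,30],[0,0,-0.0015,0,0,0,45],[0,0,-0.0015,0,0,0,62],[0,0,-0.0015,0,0,0,62],[0,0,-0.0015,0,0,0,62]]
  ]
}}

```text
time: 19.67
position: [634.7, 240.1, 290.6]
orientation: [0.219, 3.13, -0.005]
wrist_force: [0.6, -0.3, 0.0]
grip_width: 0.724
finger_force: 0.0
```

>>> {"name": "step_arm", "arguments": {
  "series": [
    [[0,0,-0.02,0,0,0,62],[0,0,-0.08,0,0,0,62],[0,0,-0.16,0,0,0,62],[0,0,-0.25,0,0,0,62],[0,0,-0.35,0,0,0,62]]
  ]
}}

```text
time: 20.08
position: [633.8, 240.3, 432.0]
orientation: [0.219, 3.132, -0.006]
wrist_force: [1.1, 0.8, -0.1]
grip_width: 0.727
finger_force: 0.0
```

```bash
python3 -c "
from h import *
st();plan([629.5,-158.7,420],73.8)"
```

```text
t 20.08 p [633.8 240.3 432. ] F [ 1.1  0.8 -0.1] w 0.73 ff 0.0 q [-0.32  0.57 -0.14  1.3   0.08  1.28  0.96]
plan [-1.282e-01 -9.893e-01  3.360e-02 -1.000e-03  9.000e-04  4.560e-02] dist 399.0 deg 8.2 yaw 82.0
```

>>> {"name": "step_arm", "arguments": {
  "series": [
    [[-0.012,-0.1,0,0,0,0,80],[-0.024,-0.2,0,0,0,0,80],[-0.036,-0.3,0,0,0,0,80],[-0.048,-0.4,0,0,0,0,80],[-0.06,-0.49,0,0,0,0,80]]
  ]
}}

```text
time: 20.5
position: [630.1, 40.5, 432.4]
orientation: [0.22, 3.129, -0.005]
wrist_force: [1.0, -0.5, 0.5]
grip_width: 0.942
finger_force: 0.0
```

>>> {"name": "step_arm", "arguments": {
  "series": [
    [[-0.014,-0.1,0,0,0,0.01,80],[-0.028,-0.2,0,0,0,0.02,80],[-0.042,-0.3,0,0,0,0.03,80],[-0.056,-0.4,0,0,0,0.04,80],[-0.068,-0.5,0,0,0,0.0456,80]]
  ]
}}

```text
time: 20.92
position: [629.4, -160.7, 433.0]
orientation: [0.445, 3.105, -0.004]
wrist_force: [0.9, -0.9, 0.1]
grip_width: 0.935
finger_force: 0.0
```

>>> {"name": "step_arm", "arguments": {
  "series": [
    [[0,0,0.05,0,0,0,80],[0,0,0.1,0,0,0,80],[0,0,0.1,0,0,0,80],[0,0,0.1,0,0,0,80],[0,0,0.1,0,0,0,80]]
  ]
}}

```text
time: 21.33
position: [630.3, -158.2, 393.5]
orientation: [0.44, 3.105, -0.003]
wrist_force: [1.2, 0.4, 0.1]
grip_width: 0.933
finger_force: 0.0
```

Run:
```python
from h import *
st()
P=cloud('side',grab('side',6)[1]);z=P[...,2]
rects(P,(z>74)&(z<100)&(P[...,1]<-100)&(P[...,1]>-230)&(P[...,0]<720)&(P[...,0]>540),minpx=100)
plan([629.5,-158.7,222],73.8)
im,d=grab('top',6);cv2.imwrite('pics/b6.png',cv2.resize(im[110:270,150:350],None,fx=3,fy=3)[:,:,::-1])
```

```text
t 21.33 p [ 630.3 -158.2  393.5] F [1.2 0.4 0.1] w 0.93 ff 0.0 q [ 0.25  0.55 -0.07  1.45  0.04  1.14  1.46]
564 uv 295.0 246.0 c [ 628.6 -159.6] size [ 41.2 120.3] ang 73.3 z med 89.2
plan [ 4.500e-03 -1.200e-03  4.294e-01 -5.000e-04  2.100e-03  3.000e-04] dist 172.0 deg 0.4 yaw 73.9
```

View pics/b6.png

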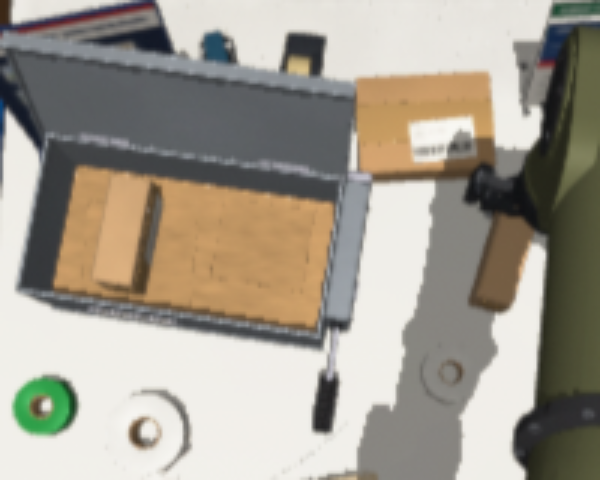

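Parcel B stands on edge in the box at crop (125,230), and the label roll is still at (450,373). Now grasping parcel A.

>>> {"name": "step_arm", "arguments": {
  "series": [
    [[0,0,0.06,0,0,0,80],[0,0,0.15,0,0,0,80],[0,0,0.25,0,0,0,80],[0,0,0.33,0,0,0,80],[0,0,0.38,0,0,0,80]]
  ]
}}

```text
time: 21.85
position: [630.0, -158.6, 237.8]
orientation: [0.441, 3.108, -0.003]
wrist_force: [0.7, 1.0, 0.1]
grip_width: 0.94
finger_force: 0.0
```

>>> {"name": "step_arm", "arguments": {
  "series": [
    [[0,0,0.02,0,0,0,80],[0,0,0.04,0,0,0,80],[0,0,0.048,0,0,0,80],[0,0,0.048,0,0,0,80],[0,0,0.048,0,0,0,80]]
  ]
}}

```text
time: 22.27
position: [631.1, -159.4, 222.5]
orientation: [0.442, 3.104, -0.004]
wrist_force: [0.7, -0.0, 0.4]
grip_width: 0.938
finger_force: 0.0
```

>>> {"name": "step_arm", "arguments": {
  "series": [
    [[0,0,0,0,0,0,60],[0,0,0,0,0,0,30],[0,0,0,0,0,0,30],[0,0,0,0,0,0,30],[0,0,0,0,0,0,30]]
  ]
}}

```text
time: 22.68
position: [630.8, -159.3, 221.8]
orientation: [0.442, 3.105, -0.004]
wrist_force: [-0.5, 0.4, 5.0]
grip_width: 0.463
finger_force: 60.0
```

>>> {"name": "step_arm", "arguments": {
  "series": [
    [[0,0,0,0,0,0,30],[0,0,0,0,0,0,30],[0,0,0,0,0,0,30],[0,0,0,0,0,0,30],[0,0,0,0,0,0,30]]
  ]
}}

```text
time: 23.1
position: [630.8, -159.2, 221.8]
orientation: [0.442, 3.105, -0.004]
wrist_force: [-0.3, 1.4, 6.6]
grip_width: 0.458
finger_force: 60.0
```

>>> {"name": "step_arm", "arguments": {
  "series": [
    [[0,0,-0.02,0,0,0,30],[0,0,-0.1,0,0,0,30],[0,0,-0.2,0,0,0,30],[0,0,-0.3,0,0,0,30],[0,0,-0.4,0,0,0,30]]
  ]
}}

```text
time: 23.52
position: [629.3, -158.9, 382.5]
orientation: [0.443, 3.107, -0.004]
wrist_force: [1.8, 0.4, -2.5]
grip_width: 0.465
finger_force: 60.7
```

>>> {"name": "step_arm", "arguments": {
  "series": [
    [[0,0,-0.09,0,0,0,30],[0,0,-0.15,0,0,0,30],[0,0,-0.15,0,0,0,30],[0,0,-0.15,0,0,0,30],[0,0,-0.15,0,0,0,30]]
  ]
}}

```text
time: 23.93
position: [629.2, -158.6, 439.6]
orientation: [0.443, 3.108, -0.004]
wrist_force: [-0.6, 0.1, -3.2]
grip_width: 0.463
finger_force: 61.1
```

```bash
python3 -c "
from h import *
st();plan([*box(-1,-65),440],82)"
```

```text
t 23.93 p [ 629.2 -158.6  439.6] F [-0.6  0.1 -3.2] w 0.46 ff 61.1 q [ 0.25  0.52 -0.07  1.38  0.04  1.25  1.46]
plan [ 2.215e-01  6.456e-01 -2.900e-03 -7.000e-04  6.000e-04 -4.560e-02] dist 273.0 deg 8.2 yaw 73.8
```

>>> {"name": "step_arm", "arguments": {
  "series": [
    [[0.03,0.09,0,0,0,-0.01,30],[0.06,0.18,0,0,0,-0.02,30],[0.09,0.27,0,0,0,-0.03,30],[0.12,0.36,0,0,0,-0.04,30],[0.15,0.45,0,0,0,-0.0456,30]]
  ]
}}

```text
time: 24.35
position: [621.6, 32.4, 437.9]
orientation: [-0.217, -3.134, 0.005]
wrist_force: [0.7, -0.6, -2.3]
grip_width: 0.463
finger_force: 61.1
```

>>> {"name": "step_arm", "arguments": {
  "series": [
    [[0.01,0.08,0,0,0,0,30],[0.02,0.15,0,0,0,0,30],[0.035,0.19,0,0,0,0,30],[0.035,0.2,0,0,0,0,30],[0.035,0.2,0,0,0,0,30]]
  ]
}}

```text
time: 24.77
position: [619.1, 113.7, 438.0]
orientation: [0.214, 3.134, -0.005]
wrist_force: [-0.1, -0.3, -3.0]
grip_width: 0.465
finger_force: 61.0
```

>>> {"name": "step_arm", "arguments": {
  "series": [
    [[0,0,0,0,0,0,30],[0,0,0,0,0,0,30],[0,0,0,0,0,0,30],[0,0,0,0,0,0,30],[0,0,0,0,0,0,30]]
  ]
}}

```text
time: 25.18
position: [619.7, 111.1, 440.1]
orientation: [0.221, 3.13, -0.005]
wrist_force: [-0.9, 0.7, -1.4]
grip_width: 0.462
finger_force: 61.0
```

```bash
python3 -c "
from h import *
st();plan([*box(-1,-65),305],82)"
```

```text
t 25.18 p [619.7 111.1 440.1] F [-0.9  0.7 -1.4] w 0.46 ff 61.0 q [-0.13  0.49 -0.14  1.43  0.07  1.23  1.15]
plan [ 0.0113  0.0071  0.3377 -0.0009  0.0014 -0.0005] dist 135.0 deg 0.3 yaw 81.9
```

>>> {"name": "step_arm", "arguments": {
  "series": [
    [[0.007,0.005,0.04,0,0,0,30],[0.007,0.005,0.11,0,0,0,30],[0.007,0.005,0.18,0,0,0,30],[0.007,0.005,0.25,0,0,0,30],[0.007,0.005,0.31,0,0,0,30]]
  ]
}}

```text
time: 25.6
position: [617.3, 113.5, 314.6]
orientation: [0.22, 3.13, -0.005]
wrist_force: [0.5, -0.5, -1.6]
grip_width: 0.465
finger_force: 61.2
```

>>> {"name": "step_arm", "arguments": {
  "series": [
    [[0,0,0.01,0,0,0,30],[0,0,0.02,0,0,0,30],[0,0,0.03,0,0,0,30],[0,0,0.035,0,0,0,30],[0,0,0.035,0,0,0,30]]
  ]
}}

```text
time: 26.02
position: [618.0, 114.0, 303.1]
orientation: [0.219, 3.128, -0.004]
wrist_force: [0.2, -0.1, -2.5]
grip_width: 0.46
finger_force: 61.0
```

>>> {"name": "step_arm", "arguments": {
  "series": [
    [[0,0,0.003,0,0,0,30],[0,0,0.006,0,0,0,30],[0,0,0.006,0,0,0,30],[0,0,0.006,0,0,0,30],[0,0,0.006,0,0,0,30]]
  ]
}}

```text
time: 26.43
position: [617.7, 114.0, 299.9]
orientation: [0.219, 3.13, -0.004]
wrist_force: [-0.4, -0.1, -3.0]
grip_width: 0.458
finger_force: 61.0
```

>>> {"name": "step_arm", "arguments": {
  "series": [
    [[0,0,0.004,0,0,0,30],[0,0,0.008,0,0,0,30],[0,0,0.012,0,0,0,30],[0,0,0.012,0,0,0,30],[0,0,0.012,0,0,0,30]]
  ]
}}

```text
time: 26.85
position: [617.6, 114.0, 294.6]
orientation: [0.219, 3.13, -0.004]
wrist_force: [0.6, 0.2, -2.6]
grip_width: 0.459
finger_force: 61.0
```

>>> {"name": "step_arm", "arguments": {
  "series": [
    [[0,0,0.002,0,0,0,30],[0,0,0.004,0,0,0,30],[0,0,0.004,0,0,0,30],[0,0,0.004,0,0,0,30],[0,0,0.004,0,0,0,30]]
  ]
}}

```text
time: 27.27
position: [617.7, 114.0, 293.3]
orientation: [0.219, 3.13, -0.004]
wrist_force: [0.8, -0.2, -2.6]
grip_width: 0.463
finger_force: 61.0
```

>>> {"name": "step_arm", "arguments": {
  "series": [
    [[0,0,0.002,0,0,0,30],[0,0,0.003,0,0,0,30],[0,0,0.003,0,0,0,30],[0,0,0.003,0,0,0,30],[0,0,0.003,0,0,0,30]]
  ]
}}

```text
time: 27.68
position: [617.7, 114.0, 292.1]
orientation: [0.219, 3.13, -0.004]
wrist_force: [0.2, 0.2, -1.9]
grip_width: 0.461
finger_force: 61.0
```

>>> {"name": "step_arm", "arguments": {
  "series": [
    [[0,0,0.002,0,0,0,30],[0,0,0.003,0,0,0,30],[0,0,0.003,0,0,0,30],[0,0,0.003,0,0,0,30],[0,0,0.003,0,0,0,30]]
  ]
}}

```text
time: 28.1
position: [617.7, 114.1, 291.2]
orientation: [0.219, 3.129, -0.004]
wrist_force: [-1.3, 0.6, 1.5]
grip_width: 0.463
finger_force: 61.3
```

>>> {"name": "step_arm", "arguments": {
  "series": [
    [[0,0,0.001,0,0,0,30],[0,0,0.002,0,0,0,30],[0,0,0.002,0,0,0,30],[0,0,0.002,0,0,0,30],[0,0,0.002,0,0,0,30]]
  ]
}}

```text
time: 28.52
position: [617.6, 114.0, 291.1]
orientation: [0.219, 3.129, -0.004]
wrist_force: [-2.7, -0.5, 8.1]
grip_width: 0.465
finger_force: 62.1
```

>>> {"name": "step_arm", "arguments": {
  "series": [
    [[0,0,-0.0015,0,0,0,30],[0,0,-0.0015,0,0,0,45],[0,0,-0.0015,0,0,0,62],[0,0,-0.0015,0,0,0,62],[0,0,-0.0015,0,0,0,62]]
  ]
}}

```text
time: 28.93
position: [617.7, 114.0, 290.5]
orientation: [0.219, 3.13, -0.004]
wrist_force: [-0.2, 0.2, -0.3]
grip_width: 0.727
finger_force: 0.0
```

>>> {"name": "step_arm", "arguments": {
  "series": [
    [[0,0,-0.02,0,0,0,62],[0,0,-0.08,0,0,0,62],[0,0,-0.16,0,0,0,62],[0,0,-0.25,0,0,0,62],[0,0,-0.35,0,0,0,62]]
  ]
}}

```text
time: 29.35
position: [616.7, 114.3, 431.8]
orientation: [0.219, 3.132, -0.005]
wrist_force: [0.9, 0.9, -0.7]
grip_width: 0.727
finger_force: 0.0
```

```bash
python3 -c "
from h import *
st();plan([463.7,35.8,400],82)"
```

```text
t 29.35 p [616.7 114.3 431.8] F [ 0.9  0.9 -0.7] w 0.73 ff 0.0 q [-0.14  0.49 -0.14  1.45  0.07  1.21  1.14]
plan [ 0.3516 -0.2473  0.0794 -0.001   0.0008  0.    ] dist 175.0 deg 0.2 yaw 82.0
```

>>> {"name": "step_arm", "arguments": {
  "series": [
    [[0.08,-0.055,0,0,0,0,60],[0.16,-0.11,0.01,0,0,0,60],[0.24,-0.165,0.03,0,0,0,60],[0.31,-0.22,0.05,0,0,0,60],[0.35,-0.247,0.079,-0.001,0.001,0,60]]
  ]
}}

```text
time: 29.77
position: [461.6, 34.0, 399.7]
orientation: [0.222, 3.132, -0.001]
wrist_force: [0.6, -0.8, -0.6]
grip_width: 0.705
finger_force: 0.0
```

>>> {"name": "step_arm", "arguments": {
  "series": [
    [[0,0,0,0,0,0,60],[0,0,0,0,0,0,60],[0,0,0,0,0,0,60],[0,0,0,0,0,0,60],[0,0,0,0,0,0,60]]
  ]
}}

```text
time: 30.18
position: [465.8, 36.6, 399.0]
orientation: [0.218, 3.132, 0.002]
wrist_force: [-0.1, 0.6, 0.3]
grip_width: 0.7
finger_force: 0.0
```

Run:
```python
from h import *
st();plan([463.7,35.8,216],82)
im,d=grab('top',7);im2,d2=grab('side',7);cv2.imwrite('pics/b7.png',np.hstack([cv2.resize(im[110:270,150:350],None,fx=2,fy=2),cv2.resize(im2[110:270,150:340],None,fx=2,fy=2)])[:,:,::-1])
P=cloud('top',d);z=P[...,2];rects(P,(z>145)&(z<172)&(abs(P[...,0]-626)<60)&(P[...,1]>60)&(P[...,1]<300),minpx=100)
```

```text
t 30.18 p [465.8  36.6 399. ] F [-0.1  0.6  0.3] w 0.7 ff 0.0 q [-0.02  0.27 -0.14  1.91  0.04  0.97  1.25]
plan [ 5.800e-03 -3.100e-03  4.575e-01  4.000e-04  7.000e-04  3.000e-04] dist 183.0 deg 0.1 yaw 82.1
505 uv 190.0 187.0 c [631.7 240.8] size [ 42.6 108.5] ang 81.9 z med 153.4
494 uv 232.0 191.0 c [620.3 112.8] size [ 40.3 111.7] ang 82.1 z med 158.5
```

View pics/b7.png

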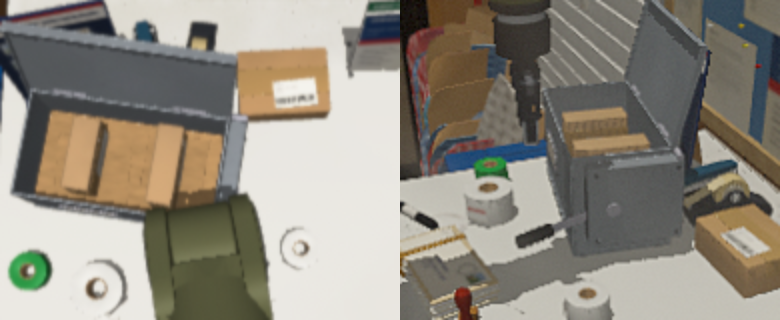

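Both parcels stand on edge in the box at top crop (83,150) and (165,165). Now the lever: grip it and lift it out of the catch.

>>> {"name": "step_arm", "arguments": {
  "series": [
    [[0.004,-0.003,0.07,0,0,0,60],[0.004,-0.003,0.17,0,0,0,60],[0.004,-0.003,0.27,0,0,0,60],[0.004,-0.003,0.36,0,0,0,60],[0.004,-0.003,0.42,0,0,0,60]]
  ]
}}

```text
time: 30.7
position: [462.8, 35.2, 227.9]
orientation: [-0.218, -3.133, -0.001]
wrist_force: [-0.1, -0.6, 0.1]
grip_width: 0.7
finger_force: 0.0
```

>>> {"name": "step_arm", "arguments": {
  "series": [
    [[0,0,0.02,0,0,0,60],[0,0,0.038,0,0,0,60],[0,0,0.038,0,0,0,60],[0,0,0.038,0,0,0,60],[0,0,0.038,0,0,0,60]]
  ]
}}

```text
time: 31.12
position: [464.0, 35.2, 216.8]
orientation: [0.219, 3.13, 0.002]
wrist_force: [0.7, 1.0, -0.0]
grip_width: 0.703
finger_force: 0.0
```

>>> {"name": "step_arm", "arguments": {
  "series": [
    [[0,0,0,0,0,0,10],[0,0,0,0,0,0,10],[0,0,0,0,0,0,10],[0,0,0,0,0,0,10],[0,0,0,0,0,0,10]]
  ]
}}

```text
time: 31.53
position: [463.6, 35.2, 216.1]
orientation: [0.219, 3.131, 0.002]
wrist_force: [-0.6, 0.3, 5.1]
grip_width: 0.246
finger_force: 60.9
```

>>> {"name": "step_arm", "arguments": {
  "series": [
    [[0,0,0,0,0,0,10],[0,0,0,0,0,0,10],[0,0,0,0,0,0,10],[0,0,0,0,0,0,10],[0,0,0,0,0,0,10]]
  ]
}}

```text
time: 31.95
position: [463.7, 35.2, 216.0]
orientation: [0.219, 3.131, 0.001]
wrist_force: [-0.2, 0.6, 6.5]
grip_width: 0.248
finger_force: 61.0
```

>>> {"name": "step_arm", "arguments": {
  "series": [
    [[0.003,0,-0.012,0,0,0,10],[0.006,0,-0.024,0,0,0,10],[0.008,0,-0.036,0,0,0,10],[0.01,0,-0.048,0,0,0,10],[0.012,0,-0.06,0,0,0,10]]
  ]
}}

```text
time: 32.37
position: [458.7, 35.9, 240.1]
orientation: [0.219, 3.132, 0.001]
wrist_force: [4.0, 1.9, -1.4]
grip_width: 0.245
finger_force: 59.5
```

>>> {"name": "step_arm", "arguments": {
  "series": [
    [[0.001,0,-0.012,0,0,0,10],[0.001,0,-0.024,0,0,0,10],[0.001,0,-0.036,0,0,0,10],[0,0,-0.048,0,0,0,10],[-0.001,0,-0.06,0,0,0,10]]
  ]
}}

```text
time: 32.78
position: [458.7, 35.9, 264.0]
orientation: [0.219, 3.133, 0.001]
wrist_force: [2.4, 2.7, -3.0]
grip_width: 0.245
finger_force: 58.7
```

>>> {"name": "step_arm", "arguments": {
  "series": [
    [[-0.003,0,-0.012,0,0,0,10],[-0.005,0,-0.024,0,0,0,10],[-0.007,0,-0.036,0,0,0,10],[-0.009,0,-0.048,0,0,0,10],[-0.011,0,-0.06,0,0,0,10]]
  ]
}}

```text
time: 33.2
position: [463.4, 35.2, 288.0]
orientation: [0.219, 3.132, 0.001]
wrist_force: [3.4, 3.8, -1.4]
grip_width: 0.245
finger_force: 58.8
```

Now opening the fingers so the spring takes the last millimetres, then rising clear and looking.

>>> {"name": "step_arm", "arguments": {
  "series": [
    [[0,0,0,0,0,0,60],[0,0,0,0,0,0,60],[0,0,0,0,0,0,60],[0,0,0,0,0,0,60],[0,0,0,0,0,0,60]]
  ]
}}

```text
time: 33.62
position: [463.1, 34.7, 287.3]
orientation: [0.22, 3.133, 0.0]
wrist_force: [-0.2, 0.0, -0.1]
grip_width: 0.704
finger_force: 0.0
```

>>> {"name": "step_arm", "arguments": {
  "series": [
    [[0,0,-0.05,0,0,0,80],[0,0,-0.13,0,0,0,80],[0,0,-0.21,0,0,0,80],[0,0,-0.25,0,0,0,80],[0,0,-0.25,0,0,0,80]]
  ]
}}

```text
time: 34.03
position: [463.9, 35.0, 390.9]
orientation: [0.219, 3.126, 0.002]
wrist_force: [0.4, -0.4, -0.6]
grip_width: 0.936
finger_force: 0.0
```

>>> {"name": "step_arm", "arguments": {
  "series": [
    [[0,0,0,0,0,0,80],[0,0,0,0,0,0,80],[0,0,0,0,0,0,80],[0,0,0,0,0,0,80],[0,0,0,0,0,0,80]]
  ]
}}

```text
time: 34.45
position: [463.0, 35.0, 386.6]
orientation: [-0.219, -3.133, -0.0]
wrist_force: [0.0, 0.5, -1.0]
grip_width: 0.941
finger_force: 0.0
```

Run:
```python
from h import *
st()
for n in('top','side'):
    im,d=grab(n,8);P=cloud(n,d);z=P[...,2];x,y=P[...,0],P[...,1];mx=im.max(2).astype(int);mn=im.min(2).astype(int)
    print(n,'lid');rects(P,(z>176)&(z<192)&(abs(x-626)<130)&(abs(y-165)<190),minpx=200)
    print('labels');rects(P,(z>30)&(z<52)&(x>380)&(x<640)&(y<20)&(y>-260),minpx=30)
    print('grip');rects(P,(z>118)&(z<160)&(x>420)&(x<530)&(y>0)&(y<70)&(mx<75),minpx=15)
    print('higher');rects(P,(z>195)&(z<350)&(abs(x-626)<130)&(abs(y-165)<160),minpx=50)
plan([499.3,-100.7,390],82)
```

```text
t 34.45 p [463.   35.  386.6] F [ 0.   0.5 -1. ] w 0.94 ff 0.0 q [-0.02  0.28 -0.14  1.93  0.05  0.94  1.25]
top lid
5746 uv 209.0 187.0 c [624.7 165.2] size [329.  170.8] ang 82.1 z med 183.2
labels
258 uv 300.0 234.0 c [ 500.8 -100.7] size [58.5 59. ] ang 1.0 z med 39.2
grip
higher
side lid
1998 uv 252.0 170.0 c [622.7 165. ] size [331.7 170.2] ang 82.2 z med 184.0
labels
126 uv 260.0 230.0 c [589.4   4.4] size [ 7.6 98.5] ang 80.8 z med 44.9
34 uv 196.0 248.0 c [384.3  -4.7] size [12.5 34.4] ang 9.0 z med 36.2
296 uv 243.0 258.0 c [500.  -99.9] size [63.2 60.4] ang 50.5 z med 41.0
grip
20 uv 234.0 199.0 c [525.3  57.9] size [24.3  1.1] ang 82.1 z med 137.2
120 uv 216.0 206.0 c [463.5  30.6] size [20.2 58.6] ang 80.8 z med 142.2
higher
plan [-1.369e-01 -3.234e-01 -7.700e-03  2.000e-04  1.000e-04  0.000e+00] dist 140.0 deg 0.0 yaw 82.0
```

>>> {"name": "step_arm", "arguments": {
  "series": [
    [[-0.035,-0.08,0,0,0,0,85],[-0.07,-0.16,0,0,0,0,85],[-0.105,-0.24,0,0,0,0,85],[-0.137,-0.323,0,0,0,0,85],[-0.137,-0.323,0,0,0,0,85]]
  ]
}}

```text
time: 34.97
position: [500.0, -107.9, 387.1]
orientation: [0.233, 3.131, -0.005]
wrist_force: [0.6, -0.0, 0.5]
grip_width: 0.997
finger_force: 0.0
```

>>> {"name": "step_arm", "arguments": {
  "series": [
    [[0,0,0,0,0,0,85],[0,0,0.05,0,0,0,85],[0,0,0.1,0,0,0,85],[0,0,0.15,0,0,0,85],[0,0,0.2,0,0,0,85]]
  ]
}}

```text
time: 35.38
position: [499.3, -99.0, 306.7]
orientation: [0.216, 3.133, 0.002]
wrist_force: [0.7, 0.7, 0.4]
grip_width: 0.996
finger_force: 0.0
```

>>> {"name": "step_arm", "arguments": {
  "series": [
    [[0,0,0.05,0,0,0,85],[0,0,0.13,0,0,0,85],[0,0,0.2,0,0,0,85],[0,0,0.25,0,0,0,85],[0,0,0.25,0,0,0,85]]
  ]
}}

```text
time: 35.8
position: [498.3, -98.8, 204.1]
orientation: [-0.216, -3.129, -0.003]
wrist_force: [-0.1, 0.7, 0.4]
grip_width: 0.999
finger_force: 0.0
```

Run:
```python
from h import *
st()
P=cloud('side',grab('side',9)[1]);z=P[...,2];x,y=P[...,0],P[...,1]
rects(P,(z>30)&(z<48)&(abs(x-500)<80)&(abs(y+100)<80),minpx=30)
plan([500,-100.3,186.5],82)
```

```text
t 35.8 p [498.3 -98.8 204.1] F [-0.1  0.7  0.4] w 1.0 ff 0.0 q [ 0.19  0.59 -0.07  2.04  0.07  0.52  1.51]
105 uv 237.0 258.0 c [ 479.4 -107.6] size [79.7 24.4] ang 82.1 z med 41.3
56 uv 251.0 260.0 c [ 512.9 -121.9] size [62.8 13.4] ang 50.1 z med 40.9
plan [-0.0031 -0.0028  0.0488  0.0005 -0.001   0.0006] dist 20.0 deg 0.2 yaw 82.1
```

>>> {"name": "step_arm", "arguments": {
  "series": [
    [[-0.003,-0.003,0.02,0,0,0,85],[-0.003,-0.003,0.04,0,0,0,85],[-0.003,-0.003,0.047,0,0,0,85],[-0.003,-0.003,0.047,0,0,0,85],[-0.003,-0.003,0.047,0,0,0,85]]
  ]
}}

```text
time: 36.27
position: [500.8, -101.8, 189.0]
orientation: [0.219, 3.132, 0.001]
wrist_force: [0.6, 0.5, 0.7]
grip_width: 0.995
finger_force: 0.0
```

>>> {"name": "step_arm", "arguments": {
  "series": [
    [[0,0,0,0,0,0,50],[0,0,0,0,0,0,50],[0,0,0,0,0,0,50],[0,0,0,0,0,0,50],[0,0,0,0,0,0,50]]
  ]
}}

```text
time: 36.68
position: [500.8, -101.8, 189.6]
orientation: [0.219, 3.132, 0.001]
wrist_force: [-1.3, 0.9, 7.3]
grip_width: 0.706
finger_force: 63.5
```

>>> {"name": "step_arm", "arguments": {
  "series": [
    [[0,0,0,0,0,0,50],[0,0,0,0,0,0,50],[0,0,0,0,0,0,50],[0,0,0,0,0,0,50],[0,0,0,0,0,0,50]]
  ]
}}

```text
time: 37.1
position: [500.8, -101.8, 189.6]
orientation: [0.219, 3.132, 0.001]
wrist_force: [-2.3, 1.2, 7.5]
grip_width: 0.707
finger_force: 63.5
```

>>> {"name": "step_arm", "arguments": {
  "series": [
    [[0,0,-0.02,0,0,0,50],[0,0,-0.1,0,0,0,50],[0,0,-0.2,0,0,0,50],[0,0,-0.3,0,0,0,50],[0,0,-0.4,0,0,0,50]]
  ]
}}

```text
time: 37.52
position: [499.8, -101.9, 350.9]
orientation: [0.219, 3.133, 0.001]
wrist_force: [1.2, -0.3, -2.2]
grip_width: 0.702
finger_force: 65.6
```

>>> {"name": "step_arm", "arguments": {
  "series": [
    [[0,0,-0.1,0,0,0,50],[0,0,-0.2,0,0,0,50],[0,0,-0.2,0,0,0,50],[0,0,-0.2,0,0,0,50],[0,0,-0.2,0,0,0,50]]
  ]
}}

```text
time: 37.93
position: [499.8, -101.9, 428.4]
orientation: [0.219, 3.133, 0.001]
wrist_force: [-0.4, 0.7, -2.0]
grip_width: 0.703
finger_force: 65.7
```

Run:
```python
from h import *
st();plan([611,155,430],82)
```

```text
t 37.93 p [ 499.8 -101.9  428.4] F [-0.4  0.7 -2. ] w 0.7 ff 65.7 q [ 0.22  0.3  -0.09  1.76  0.03  1.08  1.55]
plan [-1.860e-01  6.747e-01 -3.400e-03  2.000e-04  2.000e-04 -0.000e+00] dist 280.0 deg 0.1 yaw 82.0
```

>>> {"name": "step_arm", "arguments": {
  "series": [
    [[-0.026,0.095,0,0,0,0,50],[-0.052,0.19,0,0,0,0,50],[-0.078,0.285,0,0,0,0,50],[-0.104,0.38,0,0,0,0,50],[-0.13,0.475,0,0,0,0,50]]
  ]
}}

```text
time: 38.35
position: [578.4, 80.6, 426.6]
orientation: [-0.22, -3.131, 0.001]
wrist_force: [0.7, -0.4, -1.3]
grip_width: 0.705
finger_force: 65.7
```

>>> {"name": "step_arm", "arguments": {
  "series": [
    [[-0.02,0.08,0,0,0,0,50],[-0.04,0.15,0,0,0,0,50],[-0.056,0.2,0,0,0,0,50],[-0.056,0.2,0,0,0,0,50],[-0.056,0.2,0,0,0,0,50]]
  ]
}}

```text
time: 38.77
position: [611.4, 156.4, 426.1]
orientation: [-0.215, -3.131, 0.001]
wrist_force: [-0.6, -1.2, -1.4]
grip_width: 0.705
finger_force: 65.7
```

>>> {"name": "step_arm", "arguments": {
  "series": [
    [[0,0,0.04,0,0,0,50],[0,0,0.08,0,0,0,50],[0,0,0.11,0,0,0,50],[0,0,0.12,0,0,0,50],[0,0,0.12,0,0,0,50]]
  ]
}}

```text
time: 39.18
position: [611.2, 153.5, 379.0]
orientation: [-0.222, -3.131, 0.002]
wrist_force: [0.7, -0.3, -1.5]
grip_width: 0.706
finger_force: 65.7
```

>>> {"name": "step_arm", "arguments": {
  "series": [
    [[0,0,0,0,0,0,50],[0,0,0,0,0,0,50],[0,0,0,0,0,0,50],[0,0,0,0,0,0,50],[0,0,0,0,0,0,50]]
  ]
}}

```text
time: 39.6
position: [611.7, 155.1, 381.5]
orientation: [0.219, 3.132, 0.001]
wrist_force: [0.5, -0.2, -1.2]
grip_width: 0.706
finger_force: 65.7
```

Expected contact is near TCP 374.6.

>>> {"name": "step_arm", "arguments": {
  "series": [
    [[0,0,0.006,0,0,0,50],[0,0,0.012,0,0,0,50],[0,0,0.012,0,0,0,50],[0,0,0.012,0,0,0,50],[0,0,0.012,0,0,0,50]]
  ]
}}

```text
time: 40.02
position: [611.7, 155.1, 376.1]
orientation: [0.219, 3.133, 0.001]
wrist_force: [-0.1, -0.1, -2.1]
grip_width: 0.704
finger_force: 65.7
```

>>> {"name": "step_arm", "arguments": {
  "series": [
    [[0,0,0.002,0,0,0,50],[0,0,0.004,0,0,0,50],[0,0,0.004,0,0,0,50],[0,0,0.004,0,0,0,50],[0,0,0.004,0,0,0,50]]
  ]
}}

```text
time: 40.43
position: [611.7, 155.1, 374.6]
orientation: [0.219, 3.133, 0.001]
wrist_force: [-0.1, 0.2, -1.9]
grip_width: 0.702
finger_force: 65.7
```

>>> {"name": "step_arm", "arguments": {
  "series": [
    [[0,0,0.001,0,0,0,50],[0,0,0.002,0,0,0,50],[0,0,0.002,0,0,0,50],[0,0,0.002,0,0,0,50],[0,0,0.002,0,0,0,50]]
  ]
}}

```text
time: 40.85
position: [611.6, 155.1, 373.9]
orientation: [0.219, 3.133, 0.001]
wrist_force: [-1.3, 0.6, 1.0]
grip_width: 0.7
finger_force: 65.7
```

>>> {"name": "step_arm", "arguments": {
  "series": [
    [[0,0,0.001,0,0,0,50],[0,0,0.002,0,0,0,50],[0,0,0.002,0,0,0,50],[0,0,0.002,0,0,0,50],[0,0,0.002,0,0,0,50]]
  ]
}}

```text
time: 41.27
position: [611.5, 155.1, 373.5]
orientation: [0.219, 3.133, 0.001]
wrist_force: [-4.0, -0.1, 6.2]
grip_width: 0.703
finger_force: 66.2
```

Contact with the lid. Releasing and backing off.

>>> {"name": "step_arm", "arguments": {
  "series": [
    [[0,0,-0.002,0,0,0,50],[0,0,-0.002,0,0,0,60],[0,0,-0.002,0,0,0,85],[0,0,-0.002,0,0,0,85],[0,0,-0.002,0,0,0,85]]
  ]
}}

```text
time: 41.68
position: [611.9, 155.1, 373.6]
orientation: [0.219, 3.132, 0.001]
wrist_force: [-0.2, -0.4, -0.3]
grip_width: 0.997
finger_force: 0.0
```

>>> {"name": "step_arm", "arguments": {
  "series": [
    [[0,0,-0.02,0,0,0,85],[0,0,-0.07,0,0,0,85],[0,0,-0.13,0,0,0,85],[0,0,-0.2,0,0,0,85],[0,0,-0.25,0,0,0,85]]
  ]
}}

```text
time: 42.1
position: [611.6, 155.1, 476.7]
orientation: [0.219, 3.13, 0.002]
wrist_force: [0.8, -0.3, -0.2]
grip_width: 0.993
finger_force: 0.0
```

>>> {"name": "step_arm", "arguments": {
  "series": [
    [[0.08,-0.05,0,0,0,0,85],[0.16,-0.1,0,0,0,0,85],[0.24,-0.15,0,0,0,0,85],[0.32,-0.2,0,0,0,0,85],[0.36,-0.25,0,0,0,0,85]]
  ]
}}

```text
time: 42.52
position: [451.6, 76.0, 474.3]
orientation: [0.217, 3.133, 0.001]
wrist_force: [-0.3, -0.4, 0.2]
grip_width: 0.994
finger_force: 0.0
```

>>> {"name": "step_arm", "arguments": {
  "series": [
    [[0,-0.08,0,0,0,0,85],[0,-0.16,0,0,0,0,85],[0,-0.24,0,0,0,0,85],[0,-0.3,0,0,0,0,85],[0,-0.3,0,0,0,0,85]]
  ]
}}

```text
time: 42.93
position: [437.4, -47.7, 474.3]
orientation: [0.23, 3.131, -0.003]
wrist_force: [0.4, 0.8, 0.3]
grip_width: 1.0
finger_force: 0.0
```

Run:
```python
from h import *
st()
im,d=grab('top',10);im2,d2=grab('side',10);cv2.imwrite('pics/b10.png',np.hstack([cv2.resize(im[100:320,140:420],None,fx=1.4,fy=1.4),cv2.resize(im2[110:330,130:380],None,fx=1.4,fy=1.4)])[:,:,::-1])
for n,dd in(('top',d),('side',d2)):
    P=cloud(n,dd);z=P[...,2];x,y=P[...,0],P[...,1]
    rects(P,(z>212)&(z<232)&(abs(x-611)<70)&(abs(y-155)<70),minpx=30)
    rects(P,(z>176)&(z<192)&(abs(x-626)<130)&(abs(y-165)<190),minpx=200)
```

```text
t 42.93 p [437.4 -47.7 474.3] F [0.4 0.8 0.3] w 1.0 ff 0.0 q [ 0.1   0.16 -0.06  1.83  0.01  1.15  1.46]
349 uv 215.0 190.0 c [610.2 154.7] size [61.5 59.3] ang 46.1 z med 222.9
5492 uv 210.0 188.0 c [624.6 165.7] size [329.2 170.6] ang 82.1 z med 182.5
174 uv 248.0 160.0 c [608.7 150.9] size [61.1 59.3] ang 49.8 z med 223.0
1696 uv 252.0 171.0 c [623.4 166.2] size [329.8 170.9] ang 82.1 z med 183.2
```

View pics/b10.png

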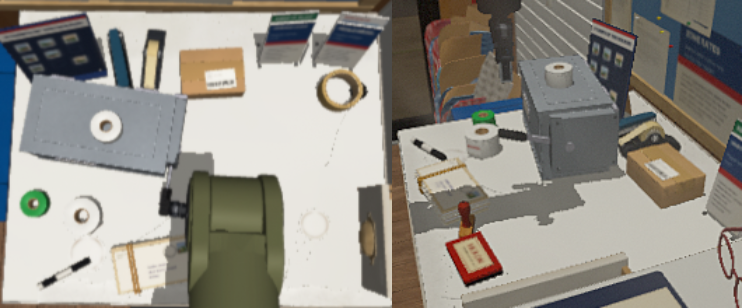

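The lid is shut with the roll standing on it at top crop (105,127), and the counter is clear of small parcels. The two views differ by 4 mm on the roll, so I'll wait a moment and measure again.

>>> {"name": "step_arm", "arguments": {
  "series": [
    [[0,0,0,0,0,0,85],[0,0,0,0,0,0,85],[0,0,0,0,0,0,85],[0,0,0,0,0,0,85],[0,0,0,0,0,0,85]]
  ]
}}

```text
time: 43.45
position: [438.5, -42.2, 473.4]
orientation: [0.217, 3.133, 0.001]
wrist_force: [-0.6, -0.8, 0.8]
grip_width: 0.998
finger_force: 0.0
```

>>> {"name": "step_arm", "arguments": {
  "series": [
    [[0,0,0,0,0,0,85],[0,0,0,0,0,0,85],[0,0,0,0,0,0,85],[0,0,0,0,0,0,85],[0,0,0,0,0,0,85]]
  ]
}}

```text
time: 43.87
position: [438.3, -42.8, 473.4]
orientation: [0.219, 3.133, 0.001]
wrist_force: [0.1, -0.7, 0.4]
grip_width: 0.995
finger_force: 0.0
```

Run:
```python
from h import *
for n in('top','side'):
    P=cloud(n,grab(n,11)[1]);z=P[...,2];x,y=P[...,0],P[...,1]
    rects(P,(z>212)&(z<232)&(abs(x-611)<90)&(abs(y-155)<90),minpx=30)
```

```text
345 uv 215.0 190.0 c [610.2 154.7] size [61.1 59.3] ang 45.7 z med 223.1
174 uv 249.0 160.0 c [608.8 152.6] size [61.2 60.7] ang 81.7 z med 223.0
```

The roll is steady and upright on the lid. Handing in.

```bash
python3 -c "
from cell import bot
print(bot.job_done())"
```

```text
the job is handed in; nothing more can be done
None
```

I handed the job in at about 44 s: both small parcels stand on edge on the packing, the lid is shut with the label roll back on it, and the big parcel was left untouched. No verdict came back.

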